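# Put the bisque pieces back on their own kiln batts

## Task

The four bisque pieces are standing on each other's kiln batts. Move them, parking on the empty oblong batt where that helps, so that the lidded jar stands on the round batt, the mug on the square one, the rabbit on the hexagonal one and the cat on the triangular one, each upright in the middle of its batt and let go. Do not knock any piece over on the way.

Things in the scene. Friction and masses are not known exactly. Their poses are not given: they have to be found in the camera images.
- jar: Unglazed white bisque jar with a small knobbed lid (the lid is fixed on): round, 57 mm across and 70 mm high; mass about 0.11 kg; can be gripped across the body in any direction, 20 to 40 mm above its foot. Origin: centre of the underside (z = 0.012 m when it stands on a batt), z up. Loose, rigid.
- mug: Unglazed white bisque mug: 62 mm high, round body 52 mm across, one loop handle; 74 mm long over body and handle. The handle lies along its own y axis: grip across its own x axis, 20 to 40 mm above its foot; mass about 0.15 kg. Origin: centre of the underside (z = 0.012 m when it stands on a batt), z up. Loose, rigid. The origin is the middle of the outline including the handle.
- rabbit: Small unglazed white bisque figure of a sitting rabbit with two long upright ears: about 36 x 38 mm and 79 mm high to the ear tips, widest in its lower half; grip the body 20 to 30 mm above its foot, across its own x or y axis; mass about 0.05 kg. Origin: centre of the underside (z = 0.012 m when it stands on a batt), z up. Loose, rigid.
- cat: Small unglazed white bisque figure of a sitting cat with two short pointed ears: about 40 x 42 mm and 73 mm high, wider and shorter-eared than the rabbit; grip the body 20 to 30 mm above its foot, across its own x or y axis; mass about 0.06 kg. Origin: centre of the underside (z = 0.012 m when it stands on a batt), z up. Loose, rigid.
- batt_round: Round buff-coloured kiln batt (flat ceramic plate), 104 mm across: the jar's place. Fixed to the table; 12 mm thick (top at z = 0.012 m). Origin: centre of the underside, z up; the middle is marked on top by a faint scribed ring 64 mm across.
- batt_square: Square buff-coloured kiln batt, 94 x 94 mm: the mug's place. Fixed to the table; 12 mm thick (top at z = 0.012 m). Origin: centre of the underside, z up; the middle is marked on top by a faint scribed ring 64 mm across.
- batt_hex: Hexagonal buff-coloured kiln batt, 108 mm across its corners: the rabbit's place. Fixed to the table; 12 mm thick (top at z = 0.012 m). Origin: centre of the underside, z up; the middle is marked on top by a faint scribed ring 64 mm across.
- batt_tri: Triangular buff-coloured kiln batt with three equal sides of 132 mm (inscribed circle 76 mm across): the cat's place. Fixed to the table; 12 mm thick (top at z = 0.012 m). Origin: centre of the underside, z up; the middle is marked on top by a faint scribed ring 64 mm across.
- batt_oblong: Oblong buff-coloured kiln batt, 80 x 130 mm (x by y), empty at the start and without a ring: the spare place, where a piece may be parked. Fixed to the table; top at z = 0.012 m. Origin: centre of the underside, z up.
Mind the look-alikes: they are no part of the job. What is shaped like the jar but purple or turquoise is not meant.

How it is judged:
At the end, for the whole second after the job is handed in: Jar on the round batt, mug on the square, rabbit on the hexagonal, cat on the triangular: each origin within 15 mm (mug 22 mm) of the batt's middle, its foot on the batt (9 to 16 mm above the batt's underside), upright within 0.1 rad, at rest (under 0.02 m/s), not touched by the fingers (horizontal distance between jar and batt_round below 0.015 m and z of jar in the frame of batt_round between 0.009 and 0.016 m and angle between each of jar, mug, rabbit, cat's own z axis and vertical below 0.1 rad and linear speed of each of jar, mug, rabbit, cat below 0.02 m/s and contact force between each of jar, mug, rabbit, cat and the fingers below 0.05 N and horizontal distance between mug and batt_square below 0.022 m and z of mug in the frame of batt_square between 0.009 and 0.016 m and horizontal distance between rabbit and batt_hex below 0.015 m and z of rabbit in the frame of batt_hex between 0.009 and 0.016 m and horizontal distance between cat and batt_tri below 0.015 m and z of cat in the frame of batt_tri between 0.009 and 0.016 m).
It fails at once if jar is knocked over (tilted more than 0.6 rad) (angle between jar's own z axis and vertical above 0.6 rad).
It fails at once if mug is knocked over (tilted more than 0.6 rad) (angle between mug's own z axis and vertical above 0.6 rad).
It fails at once if rabbit is knocked over (tilted more than 0.6 rad) (angle between rabbit's own z axis and vertical above 0.6 rad).
It fails at once if cat is knocked over (tilted more than 0.6 rad) (angle between cat's own z axis and vertical above 0.6 rad).
It also fails if it takes over 144 s, if anything falls off the work surface, if the arm or the gripper's body presses on something with over 40 N, if the wrist force passes 120 N, or if a joint passes its speed limit or range.

## Robot

A 7-joint arm with a two-finger parallel gripper is mounted at the origin on a cart in front of the work surface, level with it; the furniture and walls round the work are solid. World frame = base frame: x ahead of the robot, y to its left, z up, the work surface at z = 0. Lengths are in m, angles in rad, forces in N, time in s.
With the tool pointing down it reaches from about 0.4 to 0.85 m from the base axis. Payload 4.5 kg.
Tool frame: the origin (TCP) lies midway between the tips of the shut fingers; the grasp point (between the pads) lies r.grip_point_offset behind it (r.grip_point_offset is the distance from the TCP to the grasp point, in m); z points along the fingers, y is the line along which they close (so a half turn about z gives the same grasp; the last joint's range is limited). The gripper opens to 88 mm and grips with 3 to 60 N. Pads are 18 mm wide; open, the fingers measure 123 mm over their backs; the gripper's body (75 mm by 187 mm) begins 45 mm behind the grasp point.
Start: joints at [1.294, 0.689, -0.195, 1.565, 0.157, 0.902, -0.215], TCP at [0.191, -0.595, 0.206] pointing down, gripper open.
Joint ranges: [-3.01, 3.01], [-0.46, 2.08], [-1.47, 1.51], [0.13, 2.56], [-1, 4.14], [0.04, 2.09], [-2.66, 2.66]. Speed limits (rad/s): [2.57, 2.57, 3.14, 3.14, 3.14, 3.14, 3.14].

## Interface

Orientations are given as a unit quaternion [x, y, z, w].
In Python, from plant import r gives the robot as it stands.
- The arm moves only by the shell command python3 -m jog 'ROWS' [FORCE]. ROWS is JSON, a list of rows, each an object of numbers: "wx", "wy", "wz": the turn, a rotation vector about the world's x, y, z as a fraction of full scale; "dx", "dy", "dz": the shift along the world's x, y, z as a fraction of full scale; "hand": the closure, from 0 (fully open) to 1 (shut). In form: [{"wx": .., "wy": .., "wz": .., "dx": .., "dy": .., "dz": .., "hand": ..}, ...]. A call has 1 to 5 rows; each row shifts and turns the commanded pose from where the row before left it; what a row does not reach is not made up. Full scale, the value 1, is 0.25 m for a shift and 2 rad for a turn. A row lasts 1/12 s, in which the tool goes at most 41.7 mm and 7.16 degrees, less where a joint would pass 70% of its speed; a pose out of reach is approached as far as the arm can. A call with a number of a shift or a turn outside -1 to 1 is refused whole. A call with a gripper value outside its range is refused whole. The fingers move at their own pace and stop on an object; FORCE is the grip in N (left out, the last holds). Time passes only in rows, so rows that do not move let the fingers close. It gives the time, the measured TCP pose, the force, the opening and the grip force at its end, in the units of the state.
- r.get_state(): the state, without advancing time (a new reading comes with each control period).
- r.snapshot(name): name is "side" or "top"; returns the picture (480x640x3 uint8, red, green, blue); there is no depth.
- r.camera_info(name): a dict with "mtx" (3x3 intrinsics, pixels), "k1" (the pictures are not rectified: a ray, as slopes to the right and down, at radius r is drawn at 1 + k1 r^2 times it, then the intrinsics apply), "R" (3x3) and "t" (3): a world point X has camera coordinates R X + t. Camera axes: x right, y down, z forward; pixel columns grow to the right and rows downward; lengths in m; the calibration is good to about 2 mm. A picture is of the moment at which its call begins. camera_info takes no time and is no camera call.
- r.finish_job(): hands the job in; it is judged then, once.
Trained networks look in the newest picture that a camera, given by its name, has taken for a name from the list of things; names that differ only in an ending like _2 or _b are one class to them, and where a whole thing is asked for, a point or a joint stands for the part that bears it (a point fixed in the world has none). Each returns a list of dicts, best first, with "p" (0 to 1); they miss things now and then, are a little off and sometimes report something else, mostly with a low value. They report only what shows in the picture. A call takes as long as a camera call. They do not tell look-alikes from the thing itself.
- r.search_frame(camera, query): "bbox" ([left, top, right, bottom] in pixels, round what is visible of it).
- r.masks_of(camera, query): "region" (480x640 bool, what is visible of it) and "bbox" ([left, top, right, bottom] in pixels, round what is visible of it).
The state is a dict: "clock": time; "q": joint angles; "qd": joint speeds; "joint_torque": joint torques, N m; "tool_pos": TCP position; "eef_rot": TCP orientation; "contact_force": force on the tool from outside, world axes, zero at the start; "moment": the same for the moment, N m; "opening": opening from 0.0 (shut) to 1.0 (fully open); "finger_force": force on a finger pad.
Only numpy, scipy, OpenCV 4.12 (cv2) and the standard library are available. Lean on these libraries where they do the work, as an engineer would, in place of code of your own. Each camera call takes 0.05 s, during which the arm holds its last target. There are 200 camera calls.

## Working session

There is one attempt and no reset: what is moved stays moved. The work goes in short steps, Python scripts to look and compute and a shell command to move; the robot and the scene stay as the last step left them, time stands still between calls to the robot, and variables do not carry over. Pictures are saved under pics/ and viewed, at most 14 in all, crops included, and the job is handed in when it is done.

```bash
mkdir -p pics; ls; python3 - <<'E'
from plant import r
import cv2,numpy as np
for c in("top","side"):
    cv2.imwrite(f"pics/{c}0.png",r.snapshot(c)[:,:,::-1])
    i=r.camera_info(c);print(c,i, -np.array(i["R"]).T@np.array(i["t"]))
    for n in["jar","mug","rabbit","cat","batt_round","batt_square","batt_hex","batt_tri","batt_oblong"]:
        print(n,[(np.round(d["bbox"]).astype(int).tolist(),round(d["p"],2)) for d in r.search_frame(c,n)])
s=r.get_state();print(s,r.grip_point_offset)
E
```

```text
pics
top {'mtx': array([[602.79282244,   0.        , 314.50290771],
       [  0.        , 602.79282244, 237.21431208],
       [  0.        ,   0.        ,   1.        ]]), 'k1': 0.04299178161853291, 'R': array([[ 2.91309677e-02, -9.99575444e-01, -5.64242374e-04],
       [-9.98161535e-01, -2.90597374e-02, -5.31891170e-02],
       [ 5.31501385e-02,  2.11265548e-03, -9.98584298e-01]]), 't': array([0.05144474, 0.62807764, 1.39222857])} [0.55142716 0.06673337 1.42369352]
jar [([190, 296, 217, 318], 0.89), ([130, 229, 164, 255], 0.8), ([325, 148, 347, 173], 0.73)]
mug [([350, 309, 384, 332], 0.93)]
rabbit [([207, 238, 221, 254], 0.77)]
cat [([476, 312, 499, 326], 0.61)]
batt_round [([463, 293, 507, 341], 0.89)]
batt_square [([189, 222, 240, 268], 0.91)]
batt_hex [([240, 292, 287, 337], 0.74)]
batt_tri [([352, 290, 400, 347], 0.7)]
batt_oblong [([408, 220, 470, 279], 0.59)]
side {'mtx': array([[484.08591203,   0.        , 312.40494901],
       [  0.        , 484.08591203, 242.33196353],
       [  0.        ,   0.        ,   1.        ]]), 'k1': -0.08749707881826767, 'R': array([[ 0.9988113 
[... 733 characters left out ...]
8903988, -0.19454666,  1.5652715 ,  0.15728176,
        0.90247031, -0.215082  ]), 'qd': array([-7.15427449e-04, -4.13348447e-05,  1.02252603e-03, -5.70120380e-04,
       -5.84242461e-04, -1.26092755e-03, -2.83484532e-04]), 'joint_torque': array([ 1.13671278e-03, -5.27499890e+01, -1.26737148e+00, -1.53747422e+01,
       -5.20123076e-02, -8.19450488e-04,  1.30585607e-05]), 'tool_pos': array([ 0.19115629, -0.59511285,  0.20558653]), 'eef_rot': array([9.87951295e-01, 1.54765078e-01, 1.42497965e-05, 9.32307510e-05]), 'contact_force': array([-0.03380884, -0.01712064,  0.63667229]), 'moment': array([ 0.011951  ,  0.00399737, -0.02141496]), 'finger_force': 0.0, 'opening': 1.0036422680465242} 0.0187
```

```bash
python3 - <<'E'
import cv2
a=cv2.imread("pics/top0.png")[130:360,110:530];cv2.imwrite("pics/top0c.png",cv2.resize(a,(800,438),interpolation=3))
a=cv2.imread("pics/side0.png")[150:390,190:400];cv2.imwrite("pics/side0c.png",cv2.resize(a,(525,600),interpolation=3))
E
```

```text
(no output)
```

View pics/top0c.png

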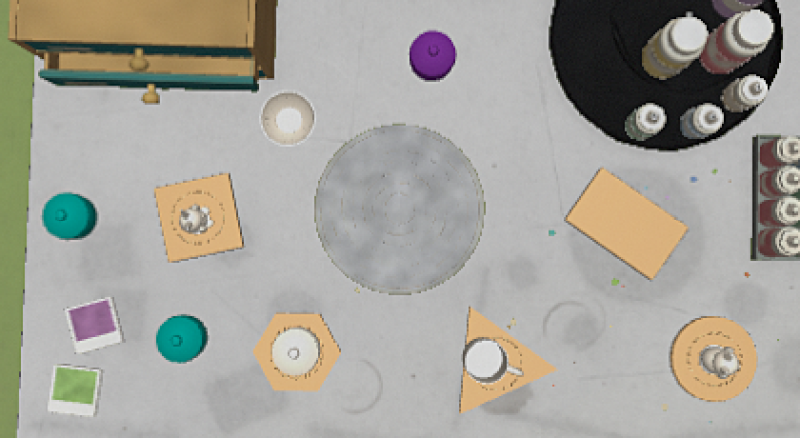

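View pics/side0c.png

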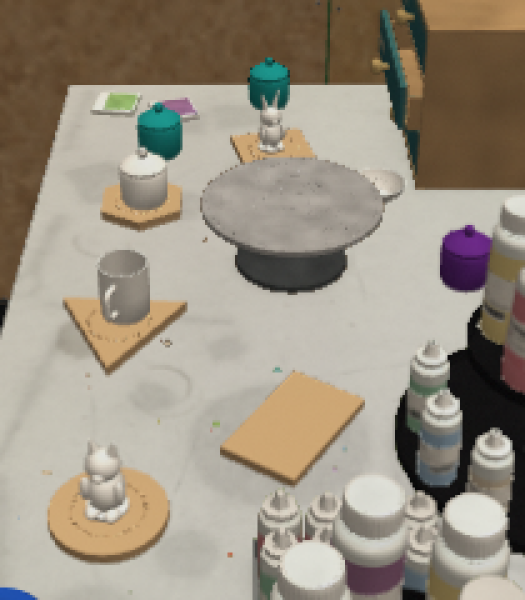

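View pics/side0.png

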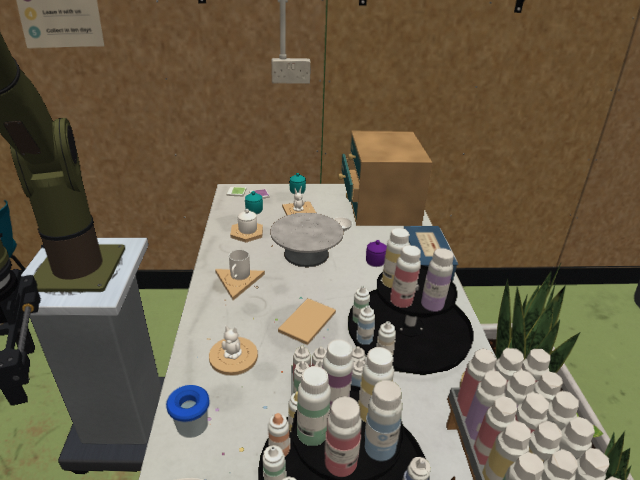

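The top view shows the rabbit on the square batt (crop 195,218), the jar on the hex (295,352), the mug on the triangle (487,360, handle to lower right) and the cat on the round batt (718,360). The oblong batt (627,222) is empty. The side view agrees. Next I'll measure the positions.

```bash
cat > h.py <<'E'
from plant import r
import cv2,numpy as np
from scipy.optimize import least_squares
C={c:r.camera_info(c) for c in("top","side")}
def proj(c,X):
    i=C[c];P=np.atleast_2d(X)@np.array(i["R"]).T+i["t"];s=P[:,:2]/P[:,2:]
    s=s*(1+i["k1"]*(s**2).sum(1,keepdims=True));m=i["mtx"];return s*[m[0,0],m[1,1]]+[m[0,2],m[1,2]]
def back(c,uv,z):
    i=C[c];m=i["mtx"];k=i["k1"];d=(np.atleast_2d(uv)-[m[0,2],m[1,2]])/[m[0,0],m[1,1]];s=d.copy()
    for _ in range(20): s=d/(1+k*(s**2).sum(1,keepdims=True))
    R=np.array(i["R"]);o=-R.T@i["t"];v=np.c_[s,np.ones(len(s))]@R
    return (o+v*((z-o[2])/v[:,2:]))[:,:2]
def mask(c,n,near=None):
    L=[d for d in r.masks_of(c,n)]
    if near is not None:
        ctr=lambda d:np.array([(d["bbox"][0]+d["bbox"][2])/2,(d["bbox"][1]+d["bbox"][3])/2])
        L=[d for d in L if np.linalg.norm(ctr(d)-near)<22]
    return (L[0]["region"],L[0]["p"]) if L else (None,0)
def pts(m):
    cs,_=cv2.findContours(m.astype(np.uint8),cv2.RETR_EXTERNAL,cv2.CHAIN_APPROX_NONE)
    return max(cs,key=len)[:,0,:].astype(float)
DIM={"jar":(57,57,70),"mug":(52,74,62),"rabbit":(36,38,79),"cat":(40,42,73)}
def cyl(n,x,y,zb=.012):
    a,b,h=np.array(DIM[n])/1000;t=np.linspace(0,2*np.pi,24);rr=(a+b)/4
    ts=.5 if n in("rabbit","cat") else (.25 if n=="jar" else 1)
    return np.array([[x+rr*k*np.cos(q),y+rr*k*np.sin(q),zb+z] for q in t for z,k in((0,.9),(h*.7,1 if ts>.9 else .9),(h,ts))])
def bb(uv): return np.r_[uv.min(0),uv.max(0)]
E
cat > m.py <<'E'
from h import *
for c in C: r.snapshot(c)
U=100000
for n in["batt_round","batt_square","batt_hex","batt_tri","batt_oblong"]:
    M={c:mask(c,n)[0] for c in C};best=[]
    for z in(0,.006,.012,.018,.024):
        o=[]
        for c in C:
            if M[c] is None: continue
            w=(back(c,pts(M[c]),z)*10000).astype(np.float32).reshape(-1,1,2)
            if n in("batt_square","batt_oblong"):
                q=cv2.minAreaRect(w);o.append((np.array(q[0])/10,np.round(q[1])/10,q[2]))
            elif n=="batt_tri":
                a,t=cv2.minEnclosingTriangle(w);o.append((t.reshape(3,2).mean(0)/10,np.round(t.reshape(3,2)/10)))
            else:
                q=cv2.fitEllipse(cv2.convexHull(w)) if n=="batt_round" else [*cv2.minEnclosingCircle(w)]
                o.append((np.array(q[0])/10,q[1]))
        best.append((z,np.linalg.norm(o[0][0]-o[-1][0]).round(1)))
        if z==.012: print(n,[(v[0].round(1),*v[1:]) for v in o])
    print("  z:gap mm",best)
for n,near in dict(jar=(263,314),mug=(367,320),rabbit=(213,246),cat=(487,319)).items():
    B={}
    for c in C:
        x=back("top",near,.03)[0]
        m,p=mask(c,n,proj(c,[*x,.045])[0])
        if m is not None:B[c]=np.r_[pts(m).min(0),pts(m).max(0)+1]; print("  ",c,p,B[c])
    def f(v): return np.concatenate([bb(proj(c,cyl(n,v[0],v[1],v[2] if len(B)>1 else .012)))-B[c] for c in B])
    s=least_squares(f,[*x,.012]);print(n,s.x.round(4),s.fun.round(1))
E
python3 m.py
```

```text
batt_round [(array([ 451.7, -328.3]), (1054.4326171875, 1091.687744140625)), (array([ 452. , -335.1]), (1043.286376953125, 1115.9913330078125))]
  z:gap mm [(0, np.float64(8.3)), (0.006, np.float64(0.8)), (0.012, np.float64(6.8)), (0.018, np.float64(14.3)), (0.024, np.float64(21.8))]
batt_square [(array([604. , 304.4]), array([94.4, 94.1]), 13.358195304870605), (array([569.7, 302.5]), array([33.8, 67.7]), 4.013537883758545)]
  z:gap mm [(0, np.float64(39.1)), (0.006, np.float64(35.5)), (0.012, np.float64(34.4)), (0.018, np.float64(36.1)), (0.024, np.float64(40.2))]
batt_hex [(array([442.7, 178.7]), 529.7628784179688), (array([446.4, 164.4]), 584.9382934570312)]
  z:gap mm [(0, np.float64(5.1)), (0.006, np.float64(5.9)), (0.012, np.float64(14.8)), (0.018, np.float64(24.0)), (0.024, np.float64(33.3))]
batt_tri [(array([436.2, -65.2], dtype=float32), array([[ 373.,  -21.],
       [ 502.,  -32.],
       [ 433., -143.]], dtype=float32)), (array([441.2, -71.5], dtype=float32), array([[ 374.,  -28.],
       [ 516.,  -36.],
       [ 434., -150.]], dtype=float32))]
  z:gap mm [(0, np.float32(
[... 265 characters left out ...]

  z:gap mm [(0, np.float64(7.6)), (0.006, np.float64(1.3)), (0.012, np.float64(8.4)), (0.018, np.float64(16.2)), (0.024, np.float64(24.1))]
   top 0.65 [253. 301. 278. 328.]
   side 0.85 [245. 192. 263. 213.]
jar [0.4578 0.1716 0.0751] [-0.3 -2.5 -0.  -4.4 -4.8 -3.1 -4.2  3. ]
   top 0.95 [352. 307. 385. 333.]
   side 0.77 [229. 249. 251. 281.]
mug [ 0.4445 -0.056   0.0147] [ 2.  -2.6 -2.1  0.4 -2.9 -0.7  0.6  0.7]
   top 0.53 [204. 238. 222. 253.]
   side 0.65 [293. 188. 304. 212.]
rabbit [0.6    0.3025 0.0062] [-0.3 -0.6  0.2 -0.2 -0.3 -0.9 -0.8  1. ]
   top 0.5 [478. 311. 499. 329.]
   side 0.89 [222. 326. 241. 359.]
cat [ 0.4494 -0.3312  0.0111] [-1.  -0.5  0.8 -0.4 -0.6 -1.1 -0.1  1.2]
```

```bash
python3 - <<'E'
import cv2,numpy as np
t=cv2.imread("pics/top0.png");s=cv2.imread("pics/side0.png")
def k(im,u,v,w=22):
    a=im[v-w:v+w,u-w:u+w].astype(float); a=np.clip((a-90)*1.6,0,255).astype(np.uint8); return cv2.resize(a,(260,260),interpolation=2)
top=[k(t,213,246),k(t,487,319),k(t,367,320)];sd=[k(s,299,203),k(s,232,342),k(s,240,266)]
cv2.imwrite("pics/figs.png",np.vstack([np.hstack(top),np.hstack(sd)]))
E
```

```text
(no output)
```

View pics/figs.png

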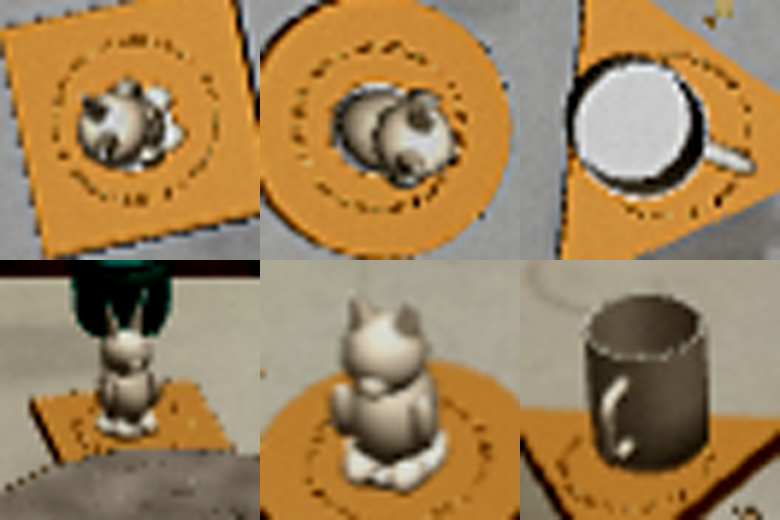

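Every batt height gap bottoms out at 0.006 m. That fits 12 mm plates, because the masks include the side walls. The side "jar" mask was the turquoise decoy, so I'll take the white jar from its knob: top (264,315), side (247,211). The rabbit faces about -y with a slight +x, the cat about -y with a slight -x, and the mug handle points about -y with a slight -x.

```bash
python3 - <<'E'
from h import *
print("jar knob top",back("top",(264,315.1),.08).round(4),"side",[(z,back("side",(246.8,211.2),z).round(3)) for z in(.07,.08,.09)])
print("jar lid disc top",back("top",(264.9,314.8),.065).round(4))
b=back("top",(364.8,319.1),.074)[0];tip=back("top",(383.9,325.9),.045)[0];print("mug body",b,"tip",tip,np.linalg.norm(tip-b))
d=back("top",[(364.8,319.1),(383.9,325.9)],.06);v=d[1]-d[0];print("dir",np.degrees(np.arctan2(v[1],v[0])))
# mug rim centre in side: crop (645,327)
u=[240-22+(645-520)/5.91,266-22+(327-260)/5.91];print("mug rim side",[(z,back("side",u,z).round(3)) for z in(.06,.07,.08)])
R=r.get_state();from scipy.spatial.transform import Rotation as Q
print(Q.from_quat(R["eef_rot"]).as_matrix().round(3),R["tool_pos"])
# rings
t=cv2.imread("pics/top0.png")
E
```

```text
jar knob top [[0.447  0.1764]] side [(0.07, array([[0.448, 0.183]])), (0.08, array([[0.449, 0.165]])), (0.09, array([[0.451, 0.147]]))]
jar lid disc top [[0.4466 0.1756]]
mug body [ 0.44425636 -0.04751733] tip [ 0.42795528 -0.09362225] 0.0489018300608577
dir -107.78078186852733
mug rim side [(0.06, array([[ 0.443, -0.032]])), (0.07, array([[ 0.445, -0.047]])), (0.08, array([[ 0.446, -0.062]]))]
[[ 0.952  0.306  0.   ]
 [ 0.306 -0.952 -0.   ]
 [ 0.     0.    -1.   ]] [ 0.19118603 -0.59508024  0.20554816]
```

```bash
python3 -m jog '[{"dx":0.1036,"dy":0.1056,"wz":0.055,"hand":0},{"dx":0.1036,"dy":0.1056,"wz":0.055},{"dx":0.1036,"dy":0.1056,"wz":0.055},{"dx":0.1036,"dy":0.1056,"wz":0.055},{"dx":0.1036,"dy":0.1056,"wz":0.055}]' 12
python3 -m jog '[{"dx":0.1036,"dy":0.1056,"wz":0.055},{"dx":0.1036,"dy":0.1056,"wz":0.055},{"dx":0.1036,"dy":0.1056,"wz":0.055},{"dx":0.1036,"dy":0.1056,"wz":0.049},{"dx":0.1036,"dy":0.1056,"wz":0}]'
```

```text
invalid input
invalid input
```

```bash
python3 -m jog '[{"wx":0,"wy":0,"wz":0.055,"dx":0.1036,"dy":0.1056,"dz":0,"hand":0},{"wx":0,"wy":0,"wz":0.055,"dx":0.1036,"dy":0.1056,"dz":0,"hand":0},{"wx":0,"wy":0,"wz":0.055,"dx":0.1036,"dy":0.1056,"dz":0,"hand":0},{"wx":0,"wy":0,"wz":0.055,"dx":0.1036,"dy":0.1056,"dz":0,"hand":0},{"wx":0,"wy":0,"wz":0.055,"dx":0.1036,"dy":0.1056,"dz":0,"hand":0}]' 12
python3 -m jog '[{"wx":0,"wy":0,"wz":0.055,"dx":0.1036,"dy":0.1056,"dz":0,"hand":0},{"wx":0,"wy":0,"wz":0.055,"dx":0.1036,"dy":0.1056,"dz":0,"hand":0},{"wx":0,"wy":0,"wz":0.055,"dx":0.1036,"dy":0.1056,"dz":0,"hand":0},{"wx":0,"wy":0,"wz":0.05,"dx":0.1036,"dy":0.1056,"dz":0,"hand":0},{"wx":0,"wy":0,"wz":0,"dx":0.1036,"dy":0.1056,"dz":0,"hand":0}]'
```

```text
clock: 2.42
tool_pos: [0.3217, -0.4618, 0.2058]
eef_rot: [0.908, 0.42, 0.0, 0.0]
contact_force: [0.5, -0.2, 0.3]
opening: 1.001
finger_force: 0.0
clock: 2.83
tool_pos: [0.4511, -0.3299, 0.2056]
eef_rot: [0.798, 0.603, 0.0, 0.0]
contact_force: [0.2, -0.7, -0.5]
opening: 1.002
finger_force: 0.0
```

```bash
python3 -m jog '[{"wx":0,"wy":0,"wz":0,"dx":0,"dy":0,"dz":-0.15,"hand":0},{"wx":0,"wy":0,"wz":0,"dx":0,"dy":0,"dz":-0.15,"hand":0},{"wx":0,"wy":0,"wz":0,"dx":0,"dy":0,"dz":-0.15,"hand":0},{"wx":0,"wy":0,"wz":0,"dx":0,"dy":0,"dz":-0.15,"hand":0},{"wx":0,"wy":0,"wz":0,"dx":-0.004,"dy":0,"dz":-0.136,"hand":0}]' 12
python3 -m jog '[{"wx":0,"wy":0,"wz":0,"dx":0,"dy":0,"dz":0,"hand":0.3},{"wx":0,"wy":0,"wz":0,"dx":0,"dy":0,"dz":0,"hand":0.6},{"wx":0,"wy":0,"wz":0,"dx":0,"dy":0,"dz":0,"hand":1},{"wx":0,"wy":0,"wz":0,"dx":0,"dy":0,"dz":0,"hand":1},{"wx":0,"wy":0,"wz":0,"dx":0,"dy":0,"dz":0,"hand":1}]' 12
python3 -m jog '[{"wx":0,"wy":0,"wz":0,"dx":0,"dy":0,"dz":0,"hand":1},{"wx":0,"wy":0,"wz":0,"dx":0,"dy":0,"dz":0,"hand":1},{"wx":0,"wy":0,"wz":0,"dx":0,"dy":0,"dz":0,"hand":1},{"wx":0,"wy":0,"wz":0,"dx":0,"dy":0,"dz":0,"hand":1}]' 12
```

```text
clock: 3.25
tool_pos: [0.4493, -0.331, 0.0198]
eef_rot: [0.799, 0.602, 0.0, 0.0]
contact_force: [0.5, -1.5, -0.2]
opening: 1.001
finger_force: 0.0
clock: 3.67
tool_pos: [0.4506, -0.3321, 0.0238]
eef_rot: [0.799, 0.601, 0.001, 0.002]
contact_force: [-0.6, -0.3, -0.0]
opening: 0.645
finger_force: 0.0
clock: 4.0
tool_pos: [0.4494, -0.3313, 0.0219]
eef_rot: [0.799, 0.601, 0.0, 0.0]
contact_force: [0.4, -0.6, 1.3]
opening: 0.358
finger_force: 12.0
```

```bash
python3 -m jog '[{"wx":0,"wy":0,"wz":0,"dx":0,"dy":0,"dz":0.04,"hand":1},{"wx":0,"wy":0,"wz":0,"dx":0,"dy":0,"dz":0.1,"hand":1},{"wx":0,"wy":0,"wz":0,"dx":0,"dy":0,"dz":0.15,"hand":1},{"wx":0,"wy":0,"wz":0,"dx":0,"dy":0,"dz":0.1,"hand":1},{"wx":0,"wy":0,"wz":-0.04,"dx":0.03,"dy":0.02,"dz":0.01,"hand":1}]' 12
python3 -m jog '[{"wx":0,"wy":0,"wz":-0.06,"dx":0.07,"dy":0.048,"dz":0,"hand":1},{"wx":0,"wy":0,"wz":-0.06,"dx":0.07,"dy":0.048,"dz":0,"hand":1},{"wx":0,"wy":0,"wz":-0.06,"dx":0.07,"dy":0.048,"dz":0,"hand":1},{"wx":0,"wy":0,"wz":-0.06,"dx":0.07,"dy":0.048,"dz":0,"hand":1},{"wx":0,"wy":0,"wz":-0.06,"dx":0.07,"dy":0.048,"dz":0,"hand":1}]' 12
python3 -m jog '[{"wx":0,"wy":0,"wz":-0.06,"dx":0.07,"dy":0.048,"dz":0,"hand":1},{"wx":0,"wy":0,"wz":-0.06,"dx":0.07,"dy":0.048,"dz":0,"hand":1},{"wx":0,"wy":0,"wz":-0.06,"dx":0.07,"dy":0.048,"dz":0,"hand":1},{"wx":0,"wy":0,"wz":-0.06,"dx":0.045,"dy":0.031,"dz":0,"hand":1},{"wx":0,"wy":0,"wz":-0.03,"dx":0.01,"dy":0.01,"dz":0,"hand":1}]' 12
python3 - <<'E'
from h import *
a=r.snapshot("top")[130:360,330:560,::-1];b=r.snapshot("side")[200:400,190:390,::-1]
cv2.imwrite("pics/p1.png",np.hstack([cv2.resize(a,(400,400)),cv2.resize(b,(400,400))]))
E
```

```text
clock: 4.42
tool_pos: [0.4573, -0.3288, 0.1264]
eef_rot: [0.823, 0.568, 0.001, 0.003]
contact_force: [0.5, -0.8, -0.0]
opening: 0.354
finger_force: 11.8
clock: 4.83
tool_pos: [0.5448, -0.2651, 0.1222]
eef_rot: [0.955, 0.298, 0.0, -0.0]
contact_force: [-0.4, 0.5, 0.1]
opening: 0.356
finger_force: 11.8
clock: 5.25
tool_pos: [0.6132, -0.216, 0.122]
eef_rot: [0.999, 0.035, 0.001, -0.001]
contact_force: [-0.1, -0.2, -0.2]
opening: 0.362
finger_force: 11.8
```

View pics/p1.png

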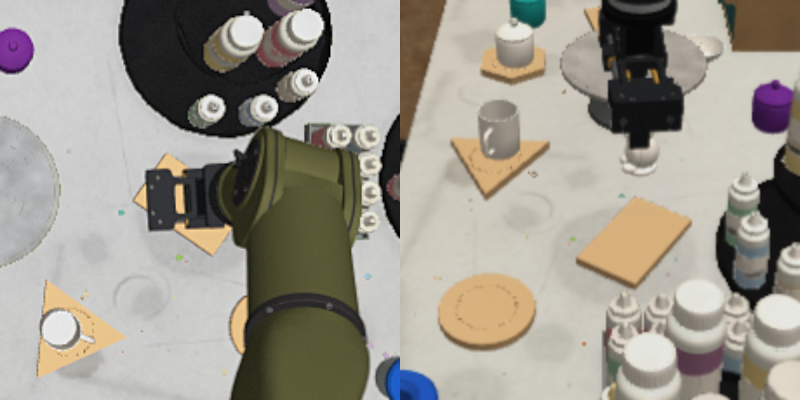

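The cat is firmly held above the oblong batt (side crop 640,155) and the round batt is now free. I'll lower it and release.

```bash
python3 -m jog '[{"wx":0,"wy":0,"wz":0,"dx":-0.004,"dy":-0.01,"dz":-0.13,"hand":1},{"wx":0,"wy":0,"wz":0,"dx":0,"dy":0,"dz":-0.12,"hand":1},{"wx":0,"wy":0,"wz":0,"dx":0,"dy":0,"dz":-0.08,"hand":1},{"wx":0,"wy":0,"wz":0,"dx":0,"dy":0,"dz":-0.045,"hand":1},{"wx":0,"wy":0,"wz":0,"dx":0,"dy":0,"dz":-0.02,"hand":1}]' 12
python3 -m jog '[{"wx":0,"wy":0,"wz":0,"dx":0,"dy":0,"dz":-0.004,"hand":1},{"wx":0,"wy":0,"wz":0,"dx":0,"dy":0,"dz":0,"hand":1},{"wx":0,"wy":0,"wz":0,"dx":0,"dy":0,"dz":0,"hand":0.5},{"wx":0,"wy":0,"wz":0,"dx":0,"dy":0,"dz":0,"hand":0.2},{"wx":0,"wy":0,"wz":0,"dx":0,"dy":0,"dz":0,"hand":0}]' 12
python3 -m jog '[{"wx":0,"wy":0,"wz":0,"dx":0,"dy":0,"dz":0,"hand":0},{"wx":0,"wy":0,"wz":0,"dx":0,"dy":0,"dz":0,"hand":0},{"wx":0,"wy":0,"wz":0,"dx":0,"dy":0,"dz":0,"hand":0},{"wx":0,"wy":0,"wz":0,"dx":0,"dy":0,"dz":0,"hand":0}]' 12
```

```text
clock: 5.77
tool_pos: [0.6073, -0.2226, 0.0215]
eef_rot: [0.999, 0.036, -0.002, -0.001]
contact_force: [-6.2, 2.2, 22.7]
opening: 0.356
finger_force: 13.8
clock: 6.18
tool_pos: [0.61, -0.2227, 0.0226]
eef_rot: [0.999, 0.035, 0.001, 0.0]
contact_force: [0.2, 0.4, -0.0]
opening: 0.562
finger_force: 0.0
clock: 6.52
tool_pos: [0.6094, -0.2223, 0.0218]
eef_rot: [0.999, 0.035, 0.0, 0.0]
contact_force: [0.2, -0.8, -0.1]
opening: 0.862
finger_force: 0.0
```

```bash
python3 -m jog '[{"wx":0,"wy":0,"wz":0,"dx":0,"dy":0,"dz":0.06,"hand":0},{"wx":0,"wy":0,"wz":0,"dx":0,"dy":0,"dz":0.15,"hand":0},{"wx":0,"wy":0,"wz":0,"dx":0,"dy":0,"dz":0.16,"hand":0},{"wx":0,"wy":0,"wz":0,"dx":0,"dy":0,"dz":0.16,"hand":0},{"wx":0,"wy":0,"wz":0,"dx":0,"dy":0,"dz":0.16,"hand":0}]' 12
python3 -m jog '[{"wx":0,"wy":0,"wz":0.05,"dx":-0.0543,"dy":0.1327,"dz":0,"hand":0},{"wx":0,"wy":0,"wz":0.05,"dx":-0.0543,"dy":0.1327,"dz":0,"hand":0},{"wx":0,"wy":0,"wz":0.05,"dx":-0.0543,"dy":0.1327,"dz":0,"hand":0},{"wx":0,"wy":0,"wz":0.05,"dx":-0.0543,"dy":0.1327,"dz":0,"hand":0},{"wx":0,"wy":0,"wz":0.05,"dx":-0.0543,"dy":0.1327,"dz":0,"hand":0}]'
python3 -m jog '[{"wx":0,"wy":0,"wz":0.05,"dx":-0.0543,"dy":0.1327,"dz":0,"hand":0},{"wx":0,"wy":0,"wz":0.05,"dx":-0.0543,"dy":0.1327,"dz":0,"hand":0},{"wx":0,"wy":0,"wz":0.05,"dx":-0.0543,"dy":0.1327,"dz":0,"hand":0},{"wx":0,"wy":0,"wz":0.05,"dx":-0.0543,"dy":0.1327,"dz":0,"hand":0},{"wx":0,"wy":0,"wz":0.05,"dx":-0.0543,"dy":0.1327,"dz":0,"hand":0}]'
python3 -m jog '[{"wx":0,"wy":0,"wz":0.05,"dx":-0.0543,"dy":0.1327,"dz":0,"hand":0},{"wx":0,"wy":0,"wz":0.05,"dx":-0.0543,"dy":0.1327,"dz":0,"hand":0},{"wx":0,"wy":0,"wz":0,"dx":0,"dy":0,"dz":0,"hand":0}]'
python3 - <<'E'
from h import *
b=r.snapshot("side")[170:390,190:410,::-1]
cv2.imwrite("pics/p2.png",cv2.resize(b,(500,500)))
E
```

```text
clock: 6.93
tool_pos: [0.609, -0.2222, 0.196]
eef_rot: [0.999, 0.035, -0.0, -0.0]
contact_force: [0.8, 0.4, -1.2]
opening: 0.998
finger_force: 0.0
clock: 7.35
tool_pos: [0.5406, -0.0551, 0.1946]
eef_rot: [0.959, 0.284, 0.0, 0.0]
contact_force: [0.7, 0.9, -0.0]
opening: 1.0
finger_force: 0.0
clock: 7.77
tool_pos: [0.4729, 0.1108, 0.1945]
eef_rot: [0.859, 0.512, 0.0, 0.0]
contact_force: [0.3, -0.6, 0.7]
opening: 1.0
finger_force: 0.0
clock: 8.02
tool_pos: [0.4436, 0.184, 0.1949]
eef_rot: [0.8, 0.6, 0.002, -0.002]
contact_force: [0.8, 0.9, 0.2]
opening: 0.999
finger_force: 0.0
```

View pics/p2.png

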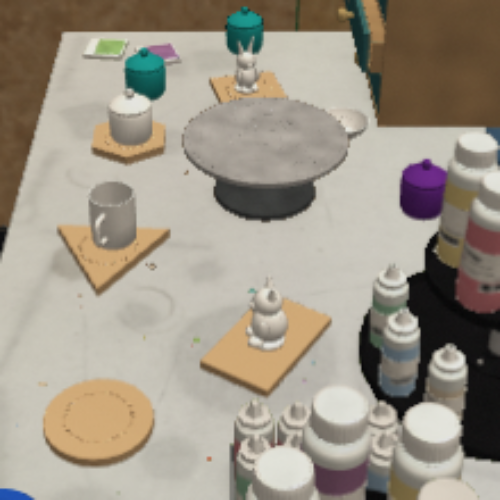

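The cat stands upright on the oblong batt (crop 268,320) and the jar is untouched. Next I'll descend on the jar.

```bash
python3 -m jog '[{"wx":0,"wy":0,"wz":0,"dx":0,"dy":0,"dz":-0.15,"hand":0},{"wx":0,"wy":0,"wz":0,"dx":0,"dy":0,"dz":-0.15,"hand":0},{"wx":0,"wy":0,"wz":0,"dx":0,"dy":0,"dz":-0.15,"hand":0},{"wx":0,"wy":0,"wz":0,"dx":0,"dy":0,"dz":0,"hand":0}]' 12; python3 -m jog '[{"wx":0,"wy":0,"wz":0,"dx":0,"dy":0,"dz":0,"hand":0},{"wx":0,"wy":0,"wz":0,"dx":0,"dy":0,"dz":0,"hand":0}]'
```

```text
clock: 8.4
tool_pos: [0.4431, 0.1726, 0.0763]
eef_rot: [0.805, 0.593, -0.006, -0.0]
contact_force: [-0.2, -2.1, 0.1]
opening: 0.998
finger_force: 0.0
clock: 8.57
tool_pos: [0.4476, 0.1755, 0.0832]
eef_rot: [0.805, 0.593, 0.001, 0.0]
contact_force: [0.5, -0.3, 0.2]
opening: 1.002
finger_force: 0.0
```

```bash
python3 -m jog '[{"wx":0,"wy":0,"wz":0,"dx":0,"dy":0,"dz":-0.1,"hand":0},{"wx":0,"wy":0,"wz":0,"dx":0,"dy":0,"dz":-0.08,"hand":0},{"wx":0,"wy":0,"wz":0,"dx":0,"dy":0,"dz":-0.045,"hand":0},{"wx":0,"wy":0,"wz":0,"dx":0,"dy":0,"dz":-0.015,"hand":0},{"wx":0,"wy":0,"wz":0,"dx":0,"dy":0,"dz":0,"hand":0.2}]' 15
python3 -m jog '[{"wx":0,"wy":0,"wz":0,"dx":0,"dy":0,"dz":0,"hand":0.4},{"wx":0,"wy":0,"wz":0,"dx":0,"dy":0,"dz":0,"hand":0.7},{"wx":0,"wy":0,"wz":0,"dx":0,"dy":0,"dz":0,"hand":1},{"wx":0,"wy":0,"wz":0,"dx":0,"dy":0,"dz":0,"hand":1},{"wx":0,"wy":0,"wz":0,"dx":0,"dy":0,"dz":0,"hand":1}]' 15
python3 -m jog '[{"wx":0,"wy":0,"wz":0,"dx":0,"dy":0,"dz":0,"hand":1},{"wx":0,"wy":0,"wz":0,"dx":0,"dy":0,"dz":0,"hand":1},{"wx":0,"wy":0,"wz":0,"dx":0,"dy":0,"dz":0,"hand":1}]' 15
```

```text
clock: 8.98
tool_pos: [0.4478, 0.1761, 0.0232]
eef_rot: [0.805, 0.593, 0.001, 0.0]
contact_force: [0.1, -0.4, 0.2]
opening: 0.947
finger_force: 0.0
clock: 9.4
tool_pos: [0.447, 0.1759, 0.0225]
eef_rot: [0.805, 0.593, 0.001, 0.0]
contact_force: [0.1, -0.1, 6.1]
opening: 0.614
finger_force: 15.0
clock: 9.65
tool_pos: [0.447, 0.1759, 0.0224]
eef_rot: [0.805, 0.593, 0.001, 0.0]
contact_force: [0.3, -0.4, 6.6]
opening: 0.616
finger_force: 15.0
```

```bash
python3 -m jog '[{"wx":0,"wy":0,"wz":0,"dx":0,"dy":0,"dz":0.05,"hand":1},{"wx":0,"wy":0,"wz":0,"dx":0,"dy":0,"dz":0.12,"hand":1},{"wx":0,"wy":0,"wz":0,"dx":0,"dy":0,"dz":0.15,"hand":1},{"wx":0,"wy":0,"wz":0,"dx":0,"dy":0,"dz":0.15,"hand":1},{"wx":0,"wy":0,"wz":0,"dx":0,"dy":0,"dz":0.15,"hand":1}]' 15
python3 -m jog '[{"wx":0,"wy":0,"wz":0,"dx":0,"dy":-0.05,"dz":0.1,"hand":1},{"wx":0,"wy":0,"wz":0,"dx":0,"dy":-0.1,"dz":0.08,"hand":1},{"wx":0,"wy":0,"wz":0,"dx":0,"dy":-0.15,"dz":0,"hand":1},{"wx":0,"wy":0,"wz":0,"dx":0,"dy":-0.15,"dz":0,"hand":1},{"wx":0,"wy":0,"wz":0,"dx":0,"dy":-0.15,"dz":0,"hand":1}]'
python3 -m jog '[{"wx":0,"wy":0,"wz":0,"dx":0.004,"dy":-0.15,"dz":0,"hand":1},{"wx":0,"wy":0,"wz":0,"dx":0.004,"dy":-0.15,"dz":0,"hand":1},{"wx":0,"wy":0,"wz":0,"dx":0.004,"dy":-0.15,"dz":0,"hand":1},{"wx":0,"wy":0,"wz":0,"dx":0.004,"dy":-0.15,"dz":0,"hand":1},{"wx":0,"wy":0,"wz":0,"dx":0.004,"dy":-0.15,"dz":0,"hand":1}]'
python3 -m jog '[{"wx":0,"wy":0,"wz":0,"dx":0,"dy":-0.15,"dz":0,"hand":1},{"wx":0,"wy":0,"wz":0,"dx":0,"dy":-0.15,"dz":0,"hand":1},{"wx":0,"wy":0,"wz":0,"dx":0,"dy":-0.15,"dz":0,"hand":1},{"wx":0,"wy":0,"wz":0,"dx":0,"dy":-0.15,"dz":0,"hand":1},{"wx":0,"wy":0,"wz":0,"dx":0,"dy":-0.07,"dz":0,"hand":1}]'
python3 -m jog '[{"wx":0,"wy":0,"wz":0,"dx":0,"dy":0,"dz":0,"hand":1},{"wx":0,"wy":0,"wz":0,"dx":0,"dy":0,"dz":0,"hand":1},{"wx":0,"wy":0,"wz":0,"dx":0,"dy":0,"dz":0,"hand":1}]'
```

```text
clock: 10.07
tool_pos: [0.4456, 0.1753, 0.1783]
eef_rot: [0.805, 0.594, -0.001, -0.0]
contact_force: [1.6, -0.1, -1.4]
opening: 0.614
finger_force: 15.0
clock: 10.48
tool_pos: [0.4461, 0.0242, 0.2222]
eef_rot: [0.805, 0.594, 0.0, 0.0]
contact_force: [0.8, -0.9, -1.4]
opening: 0.615
finger_force: 15.0
clock: 10.9
tool_pos: [0.4506, -0.1636, 0.2217]
eef_rot: [0.805, 0.594, -0.0, -0.0]
contact_force: [1.3, 0.2, -0.4]
opening: 0.616
finger_force: 15.0
clock: 11.32
tool_pos: [0.4494, -0.3353, 0.2212]
eef_rot: [0.807, 0.591, -0.001, 0.001]
contact_force: [-0.2, -0.9, -1.0]
opening: 0.616
finger_force: 15.0
clock: 11.57
tool_pos: [0.4514, -0.3274, 0.2215]
eef_rot: [0.804, 0.594, 0.0, -0.001]
contact_force: [0.1, 0.3, -1.3]
opening: 0.617
finger_force: 15.0
```

```bash
python3 -m jog '[{"wx":0,"wy":0,"wz":0,"dx":0.002,"dy":-0.01,"dz":-0.14,"hand":1},{"wx":0,"wy":0,"wz":0,"dx":0,"dy":0,"dz":-0.14,"hand":1},{"wx":0,"wy":0,"wz":0,"dx":0,"dy":0,"dz":-0.14,"hand":1},{"wx":0,"wy":0,"wz":0,"dx":0,"dy":0,"dz":-0.14,"hand":1},{"wx":0,"wy":0,"wz":0,"dx":0,"dy":0,"dz":-0.1,"hand":1}]' 15
python3 -m jog '[{"wx":0,"wy":0,"wz":0,"dx":0,"dy":0,"dz":-0.06,"hand":1},{"wx":0,"wy":0,"wz":0,"dx":0,"dy":0,"dz":-0.03,"hand":1},{"wx":0,"wy":0,"wz":0,"dx":0,"dy":0,"dz":-0.015,"hand":1},{"wx":0,"wy":0,"wz":0,"dx":0,"dy":0,"dz":-0.01,"hand":1},{"wx":0,"wy":0,"wz":0,"dx":0,"dy":0,"dz":-0.008,"hand":1}]'
python3 -m jog '[{"wx":0,"wy":0,"wz":0,"dx":0,"dy":0,"dz":-0.008,"hand":1},{"wx":0,"wy":0,"wz":0,"dx":0,"dy":0,"dz":0,"hand":1}]'
```

```text
clock: 11.98
tool_pos: [0.4515, -0.3286, 0.0546]
eef_rot: [0.804, 0.595, 0.0, -0.002]
contact_force: [-0.6, 0.1, -1.2]
opening: 0.613
finger_force: 15.0
clock: 12.4
tool_pos: [0.453, -0.3315, 0.0269]
eef_rot: [0.805, 0.594, 0.001, 0.001]
contact_force: [0.2, -0.6, -1.4]
opening: 0.614
finger_force: 15.0
clock: 12.57
tool_pos: [0.4524, -0.3319, 0.0246]
eef_rot: [0.805, 0.593, 0.0, 0.001]
contact_force: [-0.1, -0.2, -0.7]
opening: 0.614
finger_force: 15.0
```

```bash
python3 -m jog '[{"wx":0,"wy":0,"wz":0,"dx":0,"dy":0.003,"dz":-0.004,"hand":1},{"wx":0,"wy":0,"wz":0,"dx":0,"dy":0,"dz":-0.003,"hand":1},{"wx":0,"wy":0,"wz":0,"dx":0,"dy":0,"dz":0,"hand":1},{"wx":0,"wy":0,"wz":0,"dx":0,"dy":0,"dz":0,"hand":0.4},{"wx":0,"wy":0,"wz":0,"dx":0,"dy":0,"dz":0,"hand":0.2}]'
python3 -m jog '[{"wx":0,"wy":0,"wz":0,"dx":0,"dy":0,"dz":0,"hand":0},{"wx":0,"wy":0,"wz":0,"dx":0,"dy":0,"dz":0,"hand":0},{"wx":0,"wy":0,"wz":0,"dx":0,"dy":0,"dz":0,"hand":0},{"wx":0,"wy":0,"wz":0,"dx":0,"dy":0,"dz":0,"hand":0},{"wx":0,"wy":0,"wz":0,"dx":0,"dy":0,"dz":0.06,"hand":0}]'
python3 -m jog '[{"wx":0,"wy":0,"wz":0,"dx":0,"dy":0,"dz":0.14,"hand":0},{"wx":0,"wy":0,"wz":0,"dx":0,"dy":0,"dz":0.15,"hand":0},{"wx":0,"wy":0,"wz":0,"dx":0,"dy":0,"dz":0.15,"hand":0},{"wx":0,"wy":0,"wz":0,"dx":0,"dy":0,"dz":0.15,"hand":0},{"wx":0,"wy":0,"wz":0,"dx":0,"dy":0,"dz":0.15,"hand":0}]'
python3 -m jog '[{"wx":0,"wy":0,"wz":0,"dx":0,"dy":0,"dz":0,"hand":0},{"wx":0,"wy":0,"wz":0,"dx":0,"dy":0,"dz":0,"hand":0}]'
```

```text
clock: 12.98
tool_pos: [0.4522, -0.3311, 0.0225]
eef_rot: [0.805, 0.593, 0.0, 0.0]
contact_force: [0.6, -0.8, 0.8]
opening: 0.667
finger_force: 0.0
clock: 13.4
tool_pos: [0.4505, -0.33, 0.0355]
eef_rot: [0.805, 0.594, -0.001, -0.002]
contact_force: [-0.0, -0.2, -0.5]
opening: 0.997
finger_force: 0.0
clock: 13.82
tool_pos: [0.4515, -0.3307, 0.2242]
eef_rot: [0.805, 0.594, -0.0, -0.0]
contact_force: [1.0, -1.1, -0.4]
opening: 1.002
finger_force: 0.0
clock: 13.98
tool_pos: [0.4532, -0.3317, 0.2245]
eef_rot: [0.805, 0.593, 0.001, 0.002]
contact_force: [0.3, -0.7, -0.3]
opening: 1.002
finger_force: 0.0
```

```bash
python3 -m jog '[{"wx":0,"wy":0,"wz":0.0165,"dx":0.0346,"dy":0.149,"dz":0,"hand":0},{"wx":0,"wy":0,"wz":0.0165,"dx":0.0346,"dy":0.149,"dz":0,"hand":0},{"wx":0,"wy":0,"wz":0.0165,"dx":0.0346,"dy":0.149,"dz":0,"hand":0},{"wx":0,"wy":0,"wz":0.0165,"dx":0.0346,"dy":0.149,"dz":0,"hand":0},{"wx":0,"wy":0,"wz":0.0165,"dx":0.0346,"dy":0.149,"dz":0,"hand":0}]'
python3 -m jog '[{"wx":0,"wy":0,"wz":0.0165,"dx":0.0346,"dy":0.149,"dz":0,"hand":0},{"wx":0,"wy":0,"wz":0.0165,"dx":0.0346,"dy":0.149,"dz":0,"hand":0},{"wx":0,"wy":0,"wz":0.0165,"dx":0.0346,"dy":0.149,"dz":0,"hand":0},{"wx":0,"wy":0,"wz":0.0165,"dx":0.0346,"dy":0.149,"dz":0,"hand":0},{"wx":0,"wy":0,"wz":0.0165,"dx":0.0346,"dy":0.149,"dz":0,"hand":0}]'
python3 -m jog '[{"wx":0,"wy":0,"wz":0.0165,"dx":0.0346,"dy":0.149,"dz":0,"hand":0},{"wx":0,"wy":0,"wz":0.0165,"dx":0.0346,"dy":0.149,"dz":0,"hand":0},{"wx":0,"wy":0,"wz":0.0165,"dx":0.0346,"dy":0.149,"dz":0,"hand":0},{"wx":0,"wy":0,"wz":0.0165,"dx":0.0346,"dy":0.149,"dz":0,"hand":0},{"wx":0,"wy":0,"wz":0.0165,"dx":0.0346,"dy":0.149,"dz":0,"hand":0}]'
python3 -m jog '[{"wx":0,"wy":0,"wz":0.0165,"dx":0.0346,"dy":0.149,"dz":0,"hand":0},{"wx":0,"wy":0,"wz":0.0165,"dx":0.0346,"dy":0.149,"dz":0,"hand":0},{"wx":0,"wy":0,"wz":0,"dx":0,"dy":0,"dz":0,"hand":0},{"wx":0,"wy":0,"wz":0,"dx":0,"dy":0,"dz":0,"hand":0},{"wx":0,"wy":0,"wz":0,"dx":0,"dy":0,"dz":0,"hand":0}]'
python3 - <<'E'
from h import *
b=r.snapshot("top")[140:360,140:540,::-1];s=r.snapshot("side")[170:390,190:410,::-1]
cv2.imwrite("pics/p3.png",np.hstack([cv2.resize(b,(520,286)),cv2.resize(s,(280,286))]))
E
```

```text
clock: 14.4
tool_pos: [0.4941, -0.143, 0.2207]
eef_rot: [0.753, 0.658, -0.001, -0.001]
contact_force: [1.4, -0.2, -0.1]
opening: 0.998
finger_force: 0.0
clock: 14.82
tool_pos: [0.5374, 0.0429, 0.2206]
eef_rot: [0.696, 0.718, -0.001, -0.001]
contact_force: [1.0, -0.2, -0.3]
opening: 0.998
finger_force: 0.0
clock: 15.23
tool_pos: [0.5808, 0.229, 0.2202]
eef_rot: [0.634, 0.773, -0.002, -0.001]
contact_force: [0.8, -0.1, -0.3]
opening: 0.999
finger_force: 0.0
clock: 15.65
tool_pos: [0.5984, 0.3008, 0.2203]
eef_rot: [0.609, 0.793, -0.002, -0.0]
contact_force: [-0.5, -0.3, 0.3]
opening: 1.001
finger_force: 0.0
```

View pics/p3.png

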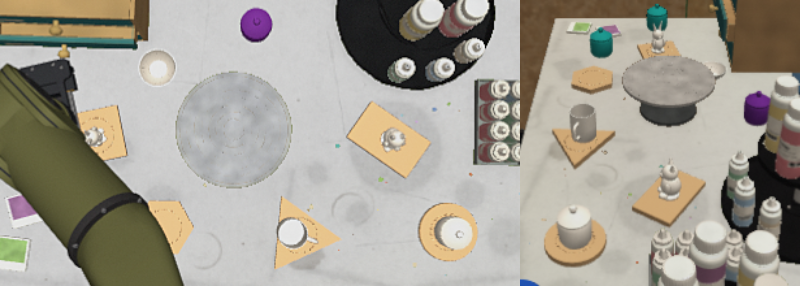

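The jar stands on the round batt (crop 455,235), and the gripper is over the rabbit. I'll descend in steps and watch for the ears touching the palm.

```bash
python3 -m jog '[{"wx":0,"wy":0,"wz":0,"dx":0.004,"dy":0.004,"dz":-0.14,"hand":0},{"wx":0,"wy":0,"wz":0,"dx":0,"dy":0,"dz":-0.15,"hand":0},{"wx":0,"wy":0,"wz":0,"dx":0,"dy":0,"dz":-0.15,"hand":0},{"wx":0,"wy":0,"wz":0,"dx":0,"dy":0,"dz":-0.14,"hand":0},{"wx":0,"wy":0,"wz":0,"dx":0,"dy":0,"dz":-0.08,"hand":0}]' 10
python3 -m jog '[{"wx":0,"wy":0,"wz":0,"dx":0,"dy":0,"dz":-0.05,"hand":0},{"wx":0,"wy":0,"wz":0,"dx":0,"dy":0,"dz":-0.02,"hand":0},{"wx":0,"wy":0,"wz":0,"dx":0,"dy":0,"dz":-0.01,"hand":0},{"wx":0,"wy":0,"wz":0,"dx":0,"dy":0,"dz":0,"hand":0},{"wx":0,"wy":0,"wz":0,"dx":0,"dy":0,"dz":0,"hand":0}]' 10
```

```text
clock: 16.17
tool_pos: [0.5984, 0.2992, 0.0533]
eef_rot: [0.61, 0.792, -0.003, -0.0]
contact_force: [-0.5, -0.3, -0.6]
opening: 1.001
finger_force: 0.0
clock: 16.58
tool_pos: [0.6012, 0.3038, 0.0389]
eef_rot: [0.609, 0.793, 0.001, 0.001]
contact_force: [0.4, 0.9, 0.7]
opening: 1.003
finger_force: 0.0
```

```bash
python3 -m jog '[{"wx":0,"wy":0,"wz":0,"dx":-0.003,"dy":-0.004,"dz":-0.016,"hand":0},{"wx":0,"wy":0,"wz":0,"dx":0,"dy":0,"dz":-0.012,"hand":0},{"wx":0,"wy":0,"wz":0,"dx":0,"dy":0,"dz":-0.01,"hand":0},{"wx":0,"wy":0,"wz":0,"dx":0,"dy":0,"dz":-0.006,"hand":0},{"wx":0,"wy":0,"wz":0,"dx":0,"dy":0,"dz":0,"hand":0}]' 10
python3 -m jog '[{"wx":0,"wy":0,"wz":0,"dx":0,"dy":0,"dz":0,"hand":0.3},{"wx":0,"wy":0,"wz":0,"dx":0,"dy":0,"dz":0,"hand":0.5},{"wx":0,"wy":0,"wz":0,"dx":0,"dy":0,"dz":0,"hand":0.7},{"wx":0,"wy":0,"wz":0,"dx":0,"dy":0,"dz":0,"hand":1},{"wx":0,"wy":0,"wz":0,"dx":0,"dy":0,"dz":0,"hand":1}]' 10
python3 -m jog '[{"wx":0,"wy":0,"wz":0,"dx":0,"dy":0,"dz":0,"hand":1},{"wx":0,"wy":0,"wz":0,"dx":0,"dy":0,"dz":0,"hand":1},{"wx":0,"wy":0,"wz":0,"dx":0,"dy":0,"dz":0,"hand":1},{"wx":0,"wy":0,"wz":0,"dx":0,"dy":0,"dz":0,"hand":1},{"wx":0,"wy":0,"wz":0,"dx":0,"dy":0,"dz":0,"hand":1}]' 10
```

```text
clock: 17.0
tool_pos: [0.5991, 0.3021, 0.0259]
eef_rot: [0.609, 0.793, -0.0, -0.0]
contact_force: [0.6, 0.1, 0.4]
opening: 1.003
finger_force: 0.0
clock: 17.42
tool_pos: [0.5994, 0.3023, 0.0264]
eef_rot: [0.609, 0.793, 0.0, 0.0]
contact_force: [0.5, 0.2, 0.0]
opening: 0.645
finger_force: 0.0
clock: 17.83
tool_pos: [0.5994, 0.3023, 0.0263]
eef_rot: [0.609, 0.793, 0.0, 0.0]
contact_force: [0.2, -0.2, 1.0]
opening: 0.338
finger_force: 9.7
```

```bash
python3 -m jog '[{"wx":0,"wy":0,"wz":0,"dx":0,"dy":0,"dz":0.03,"hand":1},{"wx":0,"wy":0,"wz":0,"dx":0,"dy":0,"dz":0.1,"hand":1},{"wx":0,"wy":0,"wz":0,"dx":0,"dy":0,"dz":0.14,"hand":1},{"wx":0,"wy":0,"wz":0,"dx":0,"dy":0,"dz":0.1,"hand":1},{"wx":0,"wy":0,"wz":0,"dx":0,"dy":0,"dz":0.03,"hand":1}]' 10
python3 -m jog '[{"wx":0,"wy":0,"wz":0,"dx":-0.052,"dy":-0.041,"dz":0,"hand":1},{"wx":0,"wy":0,"wz":0,"dx":-0.105,"dy":-0.082,"dz":0,"hand":1},{"wx":0,"wy":0,"wz":0,"dx":-0.105,"dy":-0.082,"dz":0,"hand":1},{"wx":0,"wy":0,"wz":0,"dx":-0.105,"dy":-0.082,"dz":0,"hand":1},{"wx":0,"wy":0,"wz":0,"dx":-0.105,"dy":-0.082,"dz":0,"hand":1}]' 10
python3 -m jog '[{"wx":0,"wy":0,"wz":0,"dx":-0.105,"dy":-0.082,"dz":0,"hand":1},{"wx":0,"wy":0,"wz":0,"dx":-0.052,"dy":-0.041,"dz":0,"hand":1},{"wx":0,"wy":0,"wz":0,"dx":0,"dy":0,"dz":0,"hand":1},{"wx":0,"wy":0,"wz":0,"dx":0,"dy":0,"dz":0,"hand":1},{"wx":0,"wy":0,"wz":0,"dx":0,"dy":0,"dz":0,"hand":1}]' 10
```

```text
clock: 18.25
tool_pos: [0.6015, 0.3042, 0.1313]
eef_rot: [0.609, 0.793, 0.004, 0.001]
contact_force: [0.4, 1.0, 0.2]
opening: 0.338
finger_force: 9.7
clock: 18.67
tool_pos: [0.4796, 0.2087, 0.126]
eef_rot: [0.609, 0.793, -0.0, -0.0]
contact_force: [1.0, -0.3, -0.4]
opening: 0.342
finger_force: 9.7
clock: 19.08
tool_pos: [0.4433, 0.1805, 0.1264]
eef_rot: [0.609, 0.793, 0.001, 0.0]
contact_force: [-0.1, 1.2, -0.2]
opening: 0.337
finger_force: 9.7
```

```bash
python3 -m jog '[{"wx":0,"wy":0,"wz":0,"dx":-0.002,"dy":-0.006,"dz":-0.11,"hand":1},{"wx":0,"wy":0,"wz":0,"dx":0,"dy":0,"dz":-0.12,"hand":1},{"wx":0,"wy":0,"wz":0,"dx":0,"dy":0,"dz":-0.08,"hand":1},{"wx":0,"wy":0,"wz":0,"dx":0,"dy":0,"dz":-0.04,"hand":1},{"wx":0,"wy":0,"wz":0,"dx":0,"dy":0,"dz":-0.02,"hand":1}]' 10
python3 -m jog '[{"wx":0,"wy":0,"wz":0,"dx":0,"dy":0,"dz":-0.012,"hand":1},{"wx":0,"wy":0,"wz":0,"dx":0,"dy":0,"dz":-0.007,"hand":1},{"wx":0,"wy":0,"wz":0,"dx":0,"dy":0,"dz":-0.006,"hand":1},{"wx":0,"wy":0,"wz":0,"dx":0,"dy":0,"dz":0,"hand":1},{"wx":0,"wy":0,"wz":0,"dx":0,"dy":0,"dz":0,"hand":1}]' 10
```

```text
clock: 19.5
tool_pos: [0.4421, 0.1789, 0.0319]
eef_rot: [0.609, 0.793, -0.0, -0.0]
contact_force: [0.6, 0.8, -0.9]
opening: 0.34
finger_force: 9.7
clock: 19.92
tool_pos: [0.4421, 0.178, 0.0281]
eef_rot: [0.609, 0.793, 0.001, 0.0]
contact_force: [0.1, 0.1, -0.0]
opening: 0.336
finger_force: 9.7
```

```bash
python3 -m jog '[{"wx":0,"wy":0,"wz":0,"dx":0,"dy":0,"dz":-0.006,"hand":1},{"wx":0,"wy":0,"wz":0,"dx":0,"dy":0,"dz":0,"hand":1},{"wx":0,"wy":0,"wz":0,"dx":0,"dy":0,"dz":0,"hand":0.6},{"wx":0,"wy":0,"wz":0,"dx":0,"dy":0,"dz":0,"hand":0.4},{"wx":0,"wy":0,"wz":0,"dx":0,"dy":0,"dz":0,"hand":0.2}]' 10
python3 -m jog '[{"wx":0,"wy":0,"wz":0,"dx":0,"dy":0,"dz":0,"hand":0},{"wx":0,"wy":0,"wz":0,"dx":0,"dy":0,"dz":0,"hand":0},{"wx":0,"wy":0,"wz":0,"dx":0,"dy":0,"dz":0,"hand":0},{"wx":0,"wy":0,"wz":0,"dx":0,"dy":0,"dz":0,"hand":0},{"wx":0,"wy":0,"wz":0,"dx":0,"dy":0,"dz":0.06,"hand":0}]'
python3 -m jog '[{"wx":0,"wy":0,"wz":0,"dx":0,"dy":0,"dz":0.14,"hand":0},{"wx":0,"wy":0,"wz":0,"dx":0,"dy":0,"dz":0.15,"hand":0},{"wx":0,"wy":0,"wz":0,"dx":0,"dy":0,"dz":0.15,"hand":0},{"wx":0,"wy":0,"wz":-0.05,"dx":0,"dy":-0.1,"dz":0.07,"hand":0},{"wx":0,"wy":0,"wz":-0.05,"dx":0,"dy":-0.15,"dz":0,"hand":0}]'
python3 -m jog '[{"wx":0,"wy":0,"wz":-0.05,"dx":0,"dy":-0.15,"dz":0,"hand":0},{"wx":0,"wy":0,"wz":-0.05,"dx":0,"dy":-0.15,"dz":0,"hand":0},{"wx":0,"wy":0,"wz":-0.05,"dx":0,"dy":-0.15,"dz":0,"hand":0},{"wx":0,"wy":0,"wz":-0.038,"dx":0.008,"dy":-0.15,"dz":0,"hand":0},{"wx":0,"wy":0,"wz":0,"dx":0,"dy":-0.052,"dz":0,"hand":0}]'
python3 -m jog '[{"wx":0,"wy":0,"wz":0,"dx":0,"dy":0,"dz":0,"hand":0},{"wx":0,"wy":0,"wz":0,"dx":0,"dy":0,"dz":0,"hand":0},{"wx":0,"wy":0,"wz":0,"dx":0,"dy":0,"dz":0,"hand":0}]'
```

```text
clock: 20.33
tool_pos: [0.4416, 0.1778, 0.0261]
eef_rot: [0.609, 0.793, 0.0, 0.0]
contact_force: [0.5, 1.5, -0.1]
opening: 0.527
finger_force: 0.0
clock: 20.75
tool_pos: [0.4403, 0.1774, 0.0396]
eef_rot: [0.609, 0.793, -0.002, -0.001]
contact_force: [1.4, -0.2, -0.3]
opening: 0.906
finger_force: 0.0
clock: 21.17
tool_pos: [0.4446, 0.12, 0.1726]
eef_rot: [0.685, 0.729, 0.006, 0.001]
contact_force: [1.5, -0.4, 0.2]
opening: 1.001
finger_force: 0.0
clock: 21.58
tool_pos: [0.4426, -0.054, 0.1684]
eef_rot: [0.812, 0.583, -0.002, 0.001]
contact_force: [-0.2, -0.1, -0.1]
opening: 1.001
finger_force: 0.0
clock: 21.83
tool_pos: [0.4437, -0.0462, 0.1686]
eef_rot: [0.809, 0.588, 0.0, -0.0]
contact_force: [0.6, 0.4, 0.5]
opening: 1.002
finger_force: 0.0
```

```bash
python3 -m jog '[{"wx":0,"wy":0,"wz":0,"dx":0.002,"dy":-0.006,"dz":-0.14,"hand":0},{"wx":0,"wy":0,"wz":0,"dx":0,"dy":0,"dz":-0.14,"hand":0},{"wx":0,"wy":0,"wz":0,"dx":0,"dy":0,"dz":-0.14,"hand":0},{"wx":0,"wy":0,"wz":0,"dx":0,"dy":0,"dz":-0.09,"hand":0},{"wx":0,"wy":0,"wz":0,"dx":0,"dy":0,"dz":-0.045,"hand":0}]' 15
python3 -m jog '[{"wx":0,"wy":0,"wz":0,"dx":0,"dy":0,"dz":-0.02,"hand":0},{"wx":0,"wy":0,"wz":0,"dx":0,"dy":0,"dz":-0.006,"hand":0},{"wx":0,"wy":0,"wz":0,"dx":0,"dy":0,"dz":0,"hand":0.2},{"wx":0,"wy":0,"wz":0,"dx":0,"dy":0,"dz":0,"hand":0.35},{"wx":0,"wy":0,"wz":0,"dx":0,"dy":0,"dz":0,"hand":0.6}]' 15
python3 -m jog '[{"wx":0,"wy":0,"wz":0,"dx":0,"dy":0,"dz":0,"hand":1},{"wx":0,"wy":0,"wz":0,"dx":0,"dy":0,"dz":0,"hand":1},{"wx":0,"wy":0,"wz":0,"dx":0,"dy":0,"dz":0,"hand":1},{"wx":0,"wy":0,"wz":0,"dx":0,"dy":0,"dz":0,"hand":1},{"wx":0,"wy":0,"wz":0,"dx":0,"dy":0,"dz":0,"hand":1}]' 15
```

```text
clock: 22.25
tool_pos: [0.4429, -0.0466, 0.0272]
eef_rot: [0.808, 0.589, -0.001, -0.002]
contact_force: [-0.2, -0.4, 0.1]
opening: 1.003
finger_force: 0.0
clock: 22.67
tool_pos: [0.4448, -0.049, 0.0242]
eef_rot: [0.809, 0.587, 0.001, 0.0]
contact_force: [-0.0, 0.3, -0.4]
opening: 0.802
finger_force: 0.0
clock: 23.08
tool_pos: [0.4442, -0.0493, 0.0237]
eef_rot: [0.809, 0.587, 0.0, 0.0]
contact_force: [-0.6, 0.5, 7.4]
opening: 0.576
finger_force: 15.0
```

```bash
python3 -m jog '[{"wx":0,"wy":0,"wz":0,"dx":0,"dy":0,"dz":0.05,"hand":1},{"wx":0,"wy":0,"wz":0,"dx":0,"dy":0,"dz":0.12,"hand":1},{"wx":0,"wy":0,"wz":0,"dx":0,"dy":0,"dz":0.15,"hand":1},{"wx":0,"wy":0,"wz":0,"dx":0,"dy":0,"dz":0.15,"hand":1},{"wx":0,"wy":0,"wz":0,"dx":0,"dy":0,"dz":0.15,"hand":1}]' 15
python3 -m jog '[{"wx":0,"wy":0,"wz":0,"dx":0,"dy":0,"dz":0.12,"hand":1},{"wx":0,"wy":0,"wz":0,"dx":0,"dy":0,"dz":0.06,"hand":1},{"wx":0,"wy":0,"wz":0,"dx":0.03,"dy":0.066,"dz":0,"hand":1},{"wx":0,"wy":0,"wz":0,"dx":0.0592,"dy":0.1318,"dz":0,"hand":1},{"wx":0,"wy":0,"wz":0,"dx":0.0592,"dy":0.1318,"dz":0,"hand":1}]' 15
python3 -m jog '[{"wx":0,"wy":0,"wz":0,"dx":0.0592,"dy":0.1318,"dz":0,"hand":1},{"wx":0,"wy":0,"wz":0,"dx":0.0592,"dy":0.1318,"dz":0,"hand":1},{"wx":0,"wy":0,"wz":0,"dx":0.0592,"dy":0.1318,"dz":0,"hand":1},{"wx":0,"wy":0,"wz":0,"dx":0.0592,"dy":0.1318,"dz":0,"hand":1},{"wx":0,"wy":0,"wz":0,"dx":0.0592,"dy":0.1318,"dz":0,"hand":1}]' 15
python3 -m jog '[{"wx":0,"wy":0,"wz":0,"dx":0.0592,"dy":0.1318,"dz":0,"hand":1},{"wx":0,"wy":0,"wz":0,"dx":0.0592,"dy":0.1318,"dz":0,"hand":1},{"wx":0,"wy":0,"wz":0,"dx":0.0592,"dy":0.1318,"dz":0,"hand":1},{"wx":0,"wy":0,"wz":0,"dx":0.03,"dy":0.066,"dz":0,"hand":1},{"wx":0,"wy":0,"wz":0,"dx":0,"dy":0,"dz":0,"hand":1}]' 15
python3 -m jog '[{"wx":0,"wy":0,"wz":0,"dx":0,"dy":0,"dz":0,"hand":1},{"wx":0,"wy":0,"wz":0,"dx":0,"dy":0,"dz":0,"hand":1},{"wx":0,"wy":0,"wz":0,"dx":0,"dy":0,"dz":0,"hand":1}]' 15
```

```text
clock: 23.5
tool_pos: [0.443, -0.0493, 0.1797]
eef_rot: [0.809, 0.588, -0.001, -0.001]
contact_force: [0.7, -0.5, -1.5]
opening: 0.572
finger_force: 15.0
clock: 23.92
tool_pos: [0.481, 0.0322, 0.2234]
eef_rot: [0.811, 0.586, -0.001, 0.0]
contact_force: [0.9, -0.2, -1.4]
opening: 0.572
finger_force: 15.0
clock: 24.33
tool_pos: [0.555, 0.199, 0.2226]
eef_rot: [0.809, 0.587, -0.001, 0.0]
contact_force: [0.1, -0.5, -2.0]
opening: 0.571
finger_force: 15.0
clock: 24.75
tool_pos: [0.6062, 0.3191, 0.2219]
eef_rot: [0.808, 0.59, 0.001, -0.002]
contact_force: [-0.4, 0.7, -0.8]
opening: 0.578
finger_force: 15.0
clock: 25.0
tool_pos: [0.607, 0.311, 0.223]
eef_rot: [0.81, 0.587, -0.001, 0.001]
contact_force: [0.1, -0.7, -1.9]
opening: 0.57
finger_force: 15.0
```

```bash
python3 -m jog '[{"wx":0,"wy":0,"wz":0,"dx":0,"dy":0.006,"dz":-0.14,"hand":1},{"wx":0,"wy":0,"wz":0,"dx":0,"dy":0,"dz":-0.14,"hand":1},{"wx":0,"wy":0,"wz":0,"dx":0,"dy":0,"dz":-0.14,"hand":1},{"wx":0,"wy":0,"wz":0,"dx":0,"dy":0,"dz":-0.14,"hand":1},{"wx":0,"wy":0,"wz":0,"dx":0,"dy":0,"dz":-0.1,"hand":1}]' 15
python3 -m jog '[{"wx":0,"wy":0,"wz":0,"dx":0,"dy":0,"dz":-0.06,"hand":1},{"wx":0,"wy":0,"wz":0,"dx":0,"dy":0,"dz":-0.03,"hand":1},{"wx":0,"wy":0,"wz":0,"dx":0,"dy":0,"dz":-0.015,"hand":1},{"wx":0,"wy":0,"wz":0,"dx":0,"dy":0,"dz":-0.01,"hand":1},{"wx":0,"wy":0,"wz":0,"dx":0,"dy":0,"dz":-0.008,"hand":1}]'
python3 -m jog '[{"wx":0,"wy":0,"wz":0,"dx":0,"dy":0,"dz":-0.004,"hand":1},{"wx":0,"wy":0,"wz":0,"dx":0,"dy":0,"dz":0,"hand":1},{"wx":0,"wy":0,"wz":0,"dx":0,"dy":0,"dz":0,"hand":1}]'
```

```text
clock: 25.42
tool_pos: [0.6059, 0.3118, 0.0555]
eef_rot: [0.81, 0.587, -0.002, 0.0]
contact_force: [-0.2, 0.1, -3.1]
opening: 0.574
finger_force: 15.0
clock: 25.83
tool_pos: [0.6083, 0.3154, 0.0291]
eef_rot: [0.809, 0.587, 0.002, 0.0]
contact_force: [0.6, -0.8, -2.2]
opening: 0.575
finger_force: 15.0
clock: 26.08
tool_pos: [0.6076, 0.3151, 0.0274]
eef_rot: [0.809, 0.587, 0.001, 0.0]
contact_force: [-0.0, 0.4, -2.2]
opening: 0.576
finger_force: 15.0
```

```bash
python3 -m jog '[{"wx":0,"wy":0,"wz":0,"dx":0,"dy":-0.008,"dz":-0.006,"hand":1},{"wx":0,"wy":0,"wz":0,"dx":0,"dy":0,"dz":-0.005,"hand":1},{"wx":0,"wy":0,"wz":0,"dx":0,"dy":0,"dz":-0.003,"hand":1},{"wx":0,"wy":0,"wz":0,"dx":0,"dy":0,"dz":0,"hand":1},{"wx":0,"wy":0,"wz":0,"dx":0,"dy":0,"dz":0,"hand":0.42}]' 15
python3 -m jog '[{"wx":0,"wy":0,"wz":0,"dx":0,"dy":0,"dz":0,"hand":0.2},{"wx":0,"wy":0,"wz":0,"dx":0,"dy":0,"dz":0,"hand":0},{"wx":0,"wy":0,"wz":0,"dx":0,"dy":0,"dz":0,"hand":0},{"wx":0,"wy":0,"wz":0,"dx":0,"dy":0,"dz":0,"hand":0},{"wx":0,"wy":0,"wz":0,"dx":0,"dy":0,"dz":0,"hand":0}]'
python3 -m jog '[{"wx":0,"wy":0,"wz":0,"dx":0,"dy":0,"dz":0.06,"hand":0},{"wx":0,"wy":0,"wz":0,"dx":0,"dy":0,"dz":0.15,"hand":0},{"wx":0,"wy":0,"wz":0,"dx":0,"dy":0,"dz":0.15,"hand":0},{"wx":0,"wy":0,"wz":0,"dx":0,"dy":0,"dz":0.15,"hand":0},{"wx":0,"wy":0,"wz":0,"dx":0,"dy":0,"dz":0.15,"hand":0}]'
python3 -m jog '[{"wx":0,"wy":0,"wz":-0.045,"dx":0,"dy":-0.1,"dz":0.07,"hand":0},{"wx":0,"wy":0,"wz":-0.045,"dx":0,"dy":-0.16,"dz":0,"hand":0},{"wx":0,"wy":0,"wz":-0.045,"dx":0,"dy":-0.16,"dz":0,"hand":0},{"wx":0,"wy":0,"wz":-0.045,"dx":0,"dy":-0.16,"dz":0,"hand":0},{"wx":0,"wy":0,"wz":-0.045,"dx":0,"dy":-0.16,"dz":0,"hand":0}]'
python3 -m jog '[{"wx":0,"wy":0,"wz":-0.045,"dx":0,"dy":-0.16,"dz":0,"hand":0},{"wx":0,"wy":0,"wz":-0.045,"dx":0,"dy":-0.16,"dz":0,"hand":0},{"wx":0,"wy":0,"wz":-0.045,"dx":0,"dy":-0.16,"dz":0,"hand":0},{"wx":0,"wy":0,"wz":-0.045,"dx":0,"dy":-0.16,"dz":0,"hand":0},{"wx":0,"wy":0,"wz":-0.045,"dx":0,"dy":-0.16,"dz":0,"hand":0}]'
python3 -m jog '[{"wx":0,"wy":0,"wz":-0.045,"dx":0,"dy":-0.16,"dz":0,"hand":0},{"wx":0,"wy":0,"wz":-0.045,"dx":0.008,"dy":-0.16,"dz":0,"hand":0},{"wx":0,"wy":0,"wz":-0.045,"dx":0,"dy":-0.16,"dz":0,"hand":0},{"wx":0,"wy":0,"wz":-0.01,"dx":0,"dy":-0.12,"dz":0,"hand":0},{"wx":0,"wy":0,"wz":0,"dx":0,"dy":0,"dz":0,"hand":0}]'
python3 -m jog '[{"wx":0,"wy":0,"wz":0,"dx":0,"dy":0,"dz":0,"hand":0},{"wx":0,"wy":0,"wz":0,"dx":0,"dy":0,"dz":0,"hand":0}]'
python3 - <<'E'
from h import *
b=r.snapshot("top")[140:360,140:540,::-1];s=r.snapshot("side")[170:390,190:410,::-1]
cv2.imwrite("pics/p4.png",np.hstack([cv2.resize(b,(520,286)),cv2.resize(s,(280,286))]))
E
```

```text
clock: 26.5
tool_pos: [0.6074, 0.3126, 0.0236]
eef_rot: [0.809, 0.587, 0.0, 0.0]
contact_force: [-0.1, -0.3, 1.5]
opening: 0.581
finger_force: 0.2
clock: 26.92
tool_pos: [0.607, 0.3129, 0.0229]
eef_rot: [0.809, 0.588, 0.0, -0.0]
contact_force: [0.4, 0.1, -0.8]
opening: 0.935
finger_force: 0.0
clock: 27.33
tool_pos: [0.6069, 0.3129, 0.191]
eef_rot: [0.809, 0.588, 0.0, -0.0]
contact_force: [0.7, 0.3, -0.5]
opening: 1.001
finger_force: 0.0
clock: 27.75
tool_pos: [0.607, 0.1262, 0.2071]
eef_rot: [0.921, 0.39, 0.001, 0.0]
contact_force: [0.8, 0.3, -0.1]
opening: 1.0
finger_force: 0.0
clock: 28.17
tool_pos: [0.607, -0.0739, 0.207]
eef_rot: [0.985, 0.175, 0.001, 0.0]
contact_force: [-0.2, 0.0, 0.0]
opening: 0.999
finger_force: 0.0
clock: 28.58
tool_pos: [0.6073, -0.2328, 0.2066]
eef_rot: [1.0, 0.027, 0.0, 0.004]
contact_force: [0.5, -1.2, -0.5]
opening: 1.003
finger_force: 0.0
clock: 28.75
tool_pos: [0.6094, -0.2208, 0.2062]
eef_rot: [0.999, 0.034, 0.0, -0.001]
contact_force: [0.4, -0.1, -1.1]
opening: 1.003
finger_force: 0.0
```

View pics/p4.png

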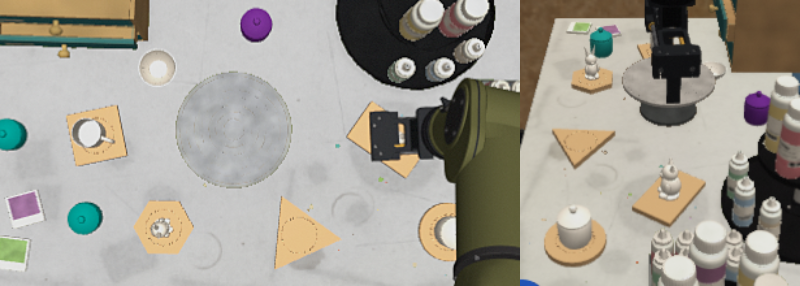

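Mug, rabbit and jar all stand upright on their own batts, and the cat is under the gripper. I'll grip the cat and re-measure the now bare triangle.

```bash
python3 -m jog '[{"wx":0,"wy":0,"wz":0,"dx":0,"dy":-0.005,"dz":-0.15,"hand":0},{"wx":0,"wy":0,"wz":0,"dx":0,"dy":0,"dz":-0.15,"hand":0},{"wx":0,"wy":0,"wz":0,"dx":0,"dy":0,"dz":-0.15,"hand":0},{"wx":0,"wy":0,"wz":0,"dx":0,"dy":0,"dz":-0.14,"hand":0},{"wx":0,"wy":0,"wz":0,"dx":0,"dy":0,"dz":-0.08,"hand":0}]' 12
python3 -m jog '[{"wx":0,"wy":0,"wz":0,"dx":0,"dy":0,"dz":-0.04,"hand":0},{"wx":0,"wy":0,"wz":0,"dx":0,"dy":0,"dz":-0.02,"hand":0},{"wx":0,"wy":0,"wz":0,"dx":0,"dy":0,"dz":-0.006,"hand":0.3},{"wx":0,"wy":0,"wz":0,"dx":0,"dy":0,"dz":0,"hand":0.5},{"wx":0,"wy":0,"wz":0,"dx":0,"dy":0,"dz":0,"hand":0.7}]' 12
python3 -m jog '[{"wx":0,"wy":0,"wz":0,"dx":0,"dy":0,"dz":0,"hand":1},{"wx":0,"wy":0,"wz":0,"dx":0,"dy":0,"dz":0,"hand":1},{"wx":0,"wy":0,"wz":0,"dx":0,"dy":0,"dz":0,"hand":1},{"wx":0,"wy":0,"wz":0,"dx":0,"dy":0,"dz":0,"hand":1},{"wx":0,"wy":0,"wz":0,"dx":0,"dy":0,"dz":0,"hand":1}]' 12
python3 - <<'E'
from h import *
r.snapshot("top");m,p=mask("top","batt_tri");w=(back("top",pts(m),.012)*1e4).astype(np.float32).reshape(-1,1,2)
print(p,cv2.minEnclosingTriangle(w)[1].reshape(3,2).mean(0)/10)
E
```

```text
clock: 29.27
tool_pos: [0.6072, -0.2204, 0.0345]
eef_rot: [0.999, 0.034, -0.002, -0.001]
contact_force: [-0.3, -0.3, -0.2]
opening: 1.0
finger_force: 0.0
clock: 29.68
tool_pos: [0.6104, -0.2236, 0.0233]
eef_rot: [0.999, 0.033, 0.001, 0.0]
contact_force: [-0.4, 0.1, 0.0]
opening: 0.797
finger_force: 0.0
clock: 30.1
tool_pos: [0.6091, -0.2235, 0.0218]
eef_rot: [0.999, 0.033, 0.0, 0.0]
contact_force: [0.5, -0.7, -0.2]
opening: 0.42
finger_force: 0.0
0.77 [436.7813  -64.12596]
```

```bash
python3 -m jog '[{"wx":0,"wy":0,"wz":0,"dx":0,"dy":0,"dz":0,"hand":1},{"wx":0,"wy":0,"wz":0,"dx":0,"dy":0,"dz":0,"hand":1},{"wx":0,"wy":0,"wz":0,"dx":0,"dy":0,"dz":0,"hand":1},{"wx":0,"wy":0,"wz":0,"dx":0,"dy":0,"dz":0,"hand":1}]' 12
python3 -m jog '[{"wx":0,"wy":0,"wz":0,"dx":0,"dy":0,"dz":0.03,"hand":1},{"wx":0,"wy":0,"wz":0,"dx":0,"dy":0,"dz":0.1,"hand":1},{"wx":0,"wy":0,"wz":0,"dx":0,"dy":0,"dz":0.14,"hand":1},{"wx":0,"wy":0,"wz":0,"dx":0,"dy":0,"dz":0.1,"hand":1},{"wx":0,"wy":0,"wz":0,"dx":0,"dy":0,"dz":0.03,"hand":1}]' 12
python3 -m jog '[{"wx":0,"wy":0,"wz":0,"dx":-0.049,"dy":0.045,"dz":0,"hand":1},{"wx":0,"wy":0,"wz":0,"dx":-0.0983,"dy":0.0906,"dz":0,"hand":1},{"wx":0,"wy":0,"wz":0,"dx":-0.0983,"dy":0.0906,"dz":0,"hand":1},{"wx":0,"wy":0,"wz":0,"dx":-0.0983,"dy":0.0906,"dz":0,"hand":1},{"wx":0,"wy":0,"wz":0,"dx":-0.0983,"dy":0.0906,"dz":0,"hand":1}]' 12
python3 -m jog '[{"wx":0,"wy":0,"wz":0,"dx":-0.0983,"dy":0.0906,"dz":0,"hand":1},{"wx":0,"wy":0,"wz":0,"dx":-0.0983,"dy":0.0906,"dz":0,"hand":1},{"wx":0,"wy":0,"wz":0,"dx":-0.049,"dy":0.045,"dz":0,"hand":1},{"wx":0,"wy":0,"wz":0,"dx":0,"dy":0,"dz":0,"hand":1},{"wx":0,"wy":0,"wz":0,"dx":0,"dy":0,"dz":0,"hand":1}]' 12
python3 -m jog '[{"wx":0,"wy":0,"wz":0,"dx":0,"dy":0,"dz":0,"hand":1},{"wx":0,"wy":0,"wz":0,"dx":0,"dy":0,"dz":0,"hand":1}]' 12
```

```text
clock: 30.53
tool_pos: [0.6091, -0.2234, 0.0216]
eef_rot: [0.999, 0.033, 0.0, -0.0]
contact_force: [0.2, 1.4, 1.3]
opening: 0.358
finger_force: 11.9
clock: 30.95
tool_pos: [0.6118, -0.2245, 0.1263]
eef_rot: [0.999, 0.033, 0.004, 0.001]
contact_force: [0.0, -0.1, -0.8]
opening: 0.358
finger_force: 11.8
clock: 31.37
tool_pos: [0.4968, -0.1208, 0.1213]
eef_rot: [0.999, 0.033, -0.0, -0.0]
contact_force: [0.3, 0.2, 0.2]
opening: 0.359
finger_force: 11.8
clock: 31.78
tool_pos: [0.4369, -0.0647, 0.1215]
eef_rot: [0.999, 0.034, -0.0, 0.0]
contact_force: [0.4, -1.4, -0.1]
opening: 0.357
finger_force: 11.8
clock: 31.95
tool_pos: [0.4385, -0.0661, 0.1215]
eef_rot: [0.999, 0.032, 0.001, 0.0]
contact_force: [0.1, -0.5, -1.7]
opening: 0.359
finger_force: 11.8
```

```bash
python3 -m jog '[{"wx":0,"wy":0,"wz":0,"dx":-0.003,"dy":0.003,"dz":-0.11,"hand":1},{"wx":0,"wy":0,"wz":0,"dx":0,"dy":0,"dz":-0.12,"hand":1},{"wx":0,"wy":0,"wz":0,"dx":0,"dy":0,"dz":-0.08,"hand":1},{"wx":0,"wy":0,"wz":0,"dx":0,"dy":0,"dz":-0.04,"hand":1},{"wx":0,"wy":0,"wz":0,"dx":0,"dy":0,"dz":-0.02,"hand":1}]' 12
python3 -m jog '[{"wx":0,"wy":0,"wz":0,"dx":0,"dy":0,"dz":-0.012,"hand":1},{"wx":0,"wy":0,"wz":0,"dx":0,"dy":0,"dz":-0.007,"hand":1},{"wx":0,"wy":0,"wz":0,"dx":0,"dy":0,"dz":-0.004,"hand":1},{"wx":0,"wy":0,"wz":0,"dx":0,"dy":0,"dz":0,"hand":1},{"wx":0,"wy":0,"wz":0,"dx":0,"dy":0,"dz":0,"hand":1}]' 12
```

```text
clock: 32.37
tool_pos: [0.4365, -0.0651, 0.0272]
eef_rot: [0.999, 0.032, -0.001, 0.0]
contact_force: [0.3, -0.1, -0.2]
opening: 0.359
finger_force: 11.8
clock: 32.78
tool_pos: [0.4368, -0.0644, 0.0238]
eef_rot: [0.999, 0.033, 0.001, 0.0]
contact_force: [0.3, -0.0, 0.1]
opening: 0.357
finger_force: 11.8
```

```bash
python3 -m jog '[{"wx":0,"wy":0,"wz":0,"dx":0,"dy":0,"dz":-0.005,"hand":1},{"wx":0,"wy":0,"wz":0,"dx":0,"dy":0,"dz":-0.003,"hand":1},{"wx":0,"wy":0,"wz":0,"dx":0,"dy":0,"dz":0,"hand":1},{"wx":0,"wy":0,"wz":0,"dx":0,"dy":0,"dz":0,"hand":0.6},{"wx":0,"wy":0,"wz":0,"dx":0,"dy":0,"dz":0,"hand":0.4}]' 12
python3 -m jog '[{"wx":0,"wy":0,"wz":0,"dx":0,"dy":0,"dz":0,"hand":0.2},{"wx":0,"wy":0,"wz":0,"dx":0,"dy":0,"dz":0,"hand":0},{"wx":0,"wy":0,"wz":0,"dx":0,"dy":0,"dz":0,"hand":0},{"wx":0,"wy":0,"wz":0,"dx":0,"dy":0,"dz":0,"hand":0},{"wx":0,"wy":0,"wz":0,"dx":0,"dy":0,"dz":0,"hand":0}]'
python3 -m jog '[{"wx":0,"wy":0,"wz":0,"dx":0,"dy":0,"dz":0,"hand":0},{"wx":0,"wy":0,"wz":0,"dx":0,"dy":0,"dz":0.05,"hand":0},{"wx":0,"wy":0,"wz":0,"dx":0,"dy":0,"dz":0.15,"hand":0},{"wx":0,"wy":0,"wz":0,"dx":0,"dy":0,"dz":0.15,"hand":0},{"wx":0,"wy":0,"wz":0,"dx":0,"dy":0,"dz":0.15,"hand":0}]'
python3 -m jog '[{"wx":0,"wy":0,"wz":0,"dx":0,"dy":0,"dz":0.15,"hand":0},{"wx":0,"wy":0,"wz":0,"dx":0.08,"dy":-0.1,"dz":0.05,"hand":0},{"wx":0,"wy":0,"wz":0,"dx":0.12,"dy":-0.1,"dz":0,"hand":0},{"wx":0,"wy":0,"wz":0,"dx":0.12,"dy":-0.1,"dz":0,"hand":0},{"wx":0,"wy":0,"wz":0,"dx":0.12,"dy":-0.1,"dz":0,"hand":0}]'
python3 -m jog '[{"wx":0,"wy":0,"wz":0,"dx":0.08,"dy":-0.05,"dz":0,"hand":0},{"wx":0,"wy":0,"wz":0,"dx":0,"dy":0,"dz":0,"hand":0},{"wx":0,"wy":0,"wz":0,"dx":0,"dy":0,"dz":0,"hand":0}]'
python3 - <<'E'
from h import *
P={c:r.snapshot(c) for c in C}
cv2.imwrite("pics/p5.png",np.hstack([cv2.resize(P["top"][200:360,140:540,::-1],(500,200)),cv2.resize(P["side"][170:390,190:410,::-1],(300,200))]))
G=dict(jar=(.452,-.330),mug=(.604,.304),rabbit=(.4427,.1787),cat=(.4368,-.0645))
for n,g in G.items():
    B={}
    for c in C:
        m,p=mask(c,n,proj(c,[*g,.045])[0])
        if m is not None:B[c]=np.r_[pts(m).min(0),pts(m).max(0)+1]
    if not B: print(n,"none");continue
    def f(v): return np.concatenate([bb(proj(c,cyl(n,v[0],v[1],v[2] if len(B)>1 else .012)))-B[c] for c in B])
    s=least_squares(f,[*g,.012]);print(n,list(B),s.x.round(4),"off mm",((s.x[:2]-g)*1e3).round(1),s.fun.round(1))
E
```

```text
clock: 33.2
tool_pos: [0.4364, -0.0643, 0.0214]
eef_rot: [0.999, 0.033, 0.0, 0.0]
contact_force: [0.3, 0.1, -0.3]
opening: 0.452
finger_force: 0.0
clock: 33.62
tool_pos: [0.4363, -0.0643, 0.0213]
eef_rot: [0.999, 0.033, -0.0, 0.0]
contact_force: [0.8, 0.2, 0.6]
opening: 0.828
finger_force: 0.0
clock: 34.03
tool_pos: [0.4354, -0.0643, 0.1475]
eef_rot: [0.999, 0.033, -0.001, 0.0]
contact_force: [0.6, 0.6, -0.0]
opening: 1.002
finger_force: 0.0
clock: 34.45
tool_pos: [0.5473, -0.1656, 0.1972]
eef_rot: [0.999, 0.033, 0.0, 0.0]
contact_force: [1.7, 1.2, -1.4]
opening: 1.001
finger_force: 0.0
clock: 34.7
tool_pos: [0.5662, -0.1774, 0.1956]
eef_rot: [0.999, 0.032, -0.0, -0.0]
contact_force: [-1.6, 0.4, 1.3]
opening: 0.998
finger_force: 0.0
jar ['side'] [ 0.4524 -0.3311  0.012 ] off mm [ 0.4 -1.1] [ 0.3 -0.4 -0.3  0.4]
mug ['top', 'side'] [0.6087 0.2992 0.0361] off mm [ 4.7 -4.8] [ 0.6 -5.1 -1.1  0.6 -9.2 -7.2  2.9  8. ]
rabbit ['top', 'side'] [0.4441 0.1792 0.0013] off mm [1.4 0.5] [ 0.2 -1.4 -0.3 -0.  -0.9 -1.7 -0.8  1.8]
cat ['top', 'side'] [ 0.4403 -0.0658  0.007 ] off mm [ 3.5 -1.3] [-0.7 -1.3  0.5 -0.3 -1.2 -2.  -0.5  2.1]
```

View pics/p5.png

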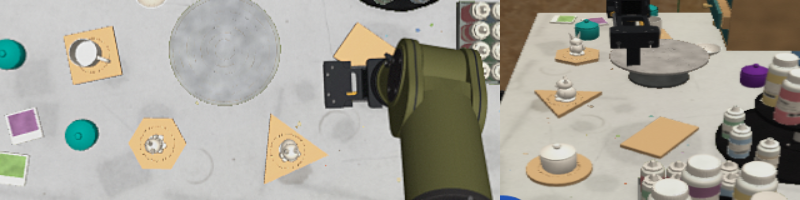

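All four pieces stand upright and central on their own batts: mug (85,50), rabbit (155,145) and cat (290,150) in the top crop, jar (560,160) in the side crop. Measured offsets are within 5 mm, apart from about 7 mm for the mug. That fit is rough because the mug is partly hidden from the side, and its tolerance is 22 mm. I'll hand the job in.

```bash
python3 -c "
from plant import r
print(r.finish_job())"
```

```text
the job is handed in; nothing more can be done
None
```

I handed the job in with the jar, mug, rabbit and cat each standing upright on its own batt and released, none knocked over; the judge returned no verdict.

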